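Load a strip under the sprung arm of a hold-down jig

ROBOT

A 7-joint arm with a two-finger parallel gripper is mounted at the origin on the work surface; the furniture and walls round the work are solid. World frame = base frame: x ahead of the robot, y to its left, z up, the work surface at z = 0. Lengths are in mm, angles in rad, forces in N, time in s.
With the tool pointing down it reaches from about 400 to 850 mm from the base axis. Payload 6.9 kg.
Tool frame: the origin (TCP) lies midway between the tips of the shut fingers; the grasp point (between the pads) lies 19 mm behind it; x points along the fingers, y is the direction in which the jaws open and shut, and the axes are right-handed (so a half turn about x gives the same grasp; the last joint's range is limited). The gripper opens to 85 mm and grips with 20 to 120 N. Pads are 22 mm wide; open, the fingers measure 114 mm over their backs; the gripper's body (76 mm by 85 mm) begins 54 mm behind the grasp point. The pads swing forward as they close: fully open they stand 13 mm farther back than shut.
Start: joints at [1.393, 0.507, -0.238, 1.5, 0.126, 1.149, -0.155], TCP at [174.974, -599.996, 231.275] pointing down, gripper open.
Joint ranges: [-3.08, 3.08], [-0.24, 2.05], [-1.43, 1.35], [0, 2.5], [-1.52, 4.66], [0.17, 1.96], [-2.89, 2.89]. Speed limits (rad/s): [2.39, 2.39, 3.14, 3.14, 3.14, 3.14, 3.14].

INTERFACE

Orientations are given as a 3x3 rotation matrix whose columns are the frame's x, y, z axes.
In Python, from bench import r gives the robot as it stands.
- The arm moves only by the tool apply_moves, never from a script. Its argument "commands" is a list of rows, each a list of 7 numbers: the turn, a rotation vector about the tool's x, y, z in rad, then the shift along the tool's x, y, z in mm, then the gripper command: -1 is shut, 1 is fully open, values between are in proportion. A call has 1 to 12 rows; each row is the pose to reach, as a shift and turn from the pose measured when the call began, along the tool's axes at that moment; what a row does not reach only later rows make up. A row lasts 1/10 s, in which the tool goes at most 50 mm and 8.59 degrees, less where a joint would pass 70% of its speed; a pose out of reach is approached as far as the arm can. A call with a gripper value outside its range is refused whole. The fingers move at their own pace and stop on an object; "squeeze" is the grip in N (left out, the last holds). Time passes only in rows, so rows that repeat a pose let the fingers close. It gives the time, the measured TCP pose, the force and the opening at its end, in the units of the state.
- r.get_state(): the state, without advancing time (a new reading comes with each control period).
- r.snapshot(name): name is "scene" or "top" or "wrist"; returns a dict with "img" (400x640x3 uint8, red, green, blue), "vfov" (degrees; the focal length in pixels is half the picture's height over the tangent of half this angle, whatever the lens; pixels are square), "cx", "cy" (the principal point, pixels), "k1" (the pictures are not rectified: a ray, as slopes to the right and down, at radius r is drawn at 1 + k1 r^2 times it, then the intrinsics apply), "position" and "orientation" of the camera in the world. Camera axes: x right, y down, z forward; pixel columns grow to the right and rows downward; lengths in mm; the calibration is good to about 2 mm. A picture is of the moment at which its call begins. There is no depth.
- r.hand_in(): hands the job in, once; it reports no verdict.
The state is a dict: "time_s": time; "qpos": joint angles; "joint_velocities": joint speeds; "joint_torque": joint torques, N m; "position": TCP position; "tool_rot": TCP orientation; "contact_force": force on the tool from outside, world axes, zero at the start; "torque": the same for the moment, N m; "gripper_width": finger opening in mm.
Only numpy, scipy, OpenCV 4.12 (cv2) and the standard library are available. Lean on these libraries where they do the work, as an engineer would, in place of code of your own. Each camera call takes 0.05 s, during which the arm holds its last target.

TASK

Clamp the dark walnut strip in the hold-down jig. Drive the wooden wedge nose first under the roller at the tip of the sprung arm until the roller stands on the wedge's flat top, and let go of it; then slide the strip lengthwise in from the robot's side, under the middle of the raised arm, and press its end gently but definitely against the end stop. Last, draw the wedge back out slowly so that the arm eases down onto the strip without snapping, and lay the wedge upright on the saw table off the jig, leaving the strip clamped square under the pad and up against the stop and the other things undisturbed.

Things in the scene. Friction and masses are not known exactly. Their poses are not given: they have to be found in the camera images.
- jig: Fixed T-shaped plywood jig; origin on the table plane under the centre of the arm's pad, z up. Board top at z 12 mm; board x -150..+60, y -65..+130 mm, plus tongue x -45..+45, y -270..-65. A sprung wooden arm (34 mm wide) runs along y: hinge at y +100 (cheeks to z 58), pad (32 x 30 mm) at y 0, roller at y -125. Strip: along jig x at y = 0, goes in along +x; wedge: along +y at x = 0.
- end_stop: Wooden stop fixed on the jig, 22 x 90 x 22 mm (x, y, z). Origin: middle of the lower edge of its contact face, on the board's top, 35 mm from the jig's origin along jig +x; the face looks to jig -x. Over 30 N on it is too hard; 5 to 12 N, kept for half a second, is right.
- roller_mid (a point): Centre of the free-turning steel roller (18 mm diameter, 32 mm wide, axis along jig x) under the arm's tip: about 31 mm above the table with the arm shut, 65 mm propped on the wedge's flat top, 52 mm with the arm on the strip. The arm's tip reaches 13 mm past it (to jig y -138 mm), its top 17 mm above it.
- wedge: Loose wooden wedge, 38 (x) x 160 (y) x 44 mm (z), about 0.18 kg; origin in the middle of its underside, z up, nose towards its own +y. The top is flat at height 44 mm from the tail (y -80 mm) to y +8 mm, then slopes down to the nose (y +80 mm), 6 mm high. Grip it across its width near the tail.
- wedge_mid (a point): Middle of the wedge's length and width, 22 mm above its underside; axes as the wedge.
- strip: Loose dark walnut strip, a plain bar 45 (x) x 160 (y) x 20 mm (z), about 0.1 kg; origin in the middle of its underside. Both ends are alike.
- strip_mid (a point): Centre of the strip, 10 mm above its underside; its own y axis is the long one.
- birch_scrap: Bystander: pale birch scrap 45 x 110 x 16 mm lying between robot and jig. Leave alone.
- clamp: Bystander: orange spring clamp 78 x 144 x 24 mm lying left of the robot. Leave alone.
- hold_arm (a joint): Arm angle, rad, 0 shut, growing as the tip rises; hinge pin at jig y +100, z 41 mm. About 0.09 on the strip, 0.15 propped on the wedge. Torsion spring: about 4.5 N lifts the roller, 6 N when propped. Gap pad to board 12 mm shut, about 25 mm propped; gap roller to board 10 mm shut. Coming down faster than 1 rad/s is snapping.
- cream_block: Bystander: cream wooden block 55 x 120 x 45 mm, left of and beyond the jig. Leave alone.
Things that resemble listed ones, but are neither listed nor needed, are in the scene too. What is shaped like the strip but green is not meant.

How it is judged:
By the outcome, as a careful person would: the job done as asked, in the order asked, and still so for the second after the job is handed in, with the robot touching nothing.
It also fails if it takes over 72 s, if anything falls off the work surface, if the arm or the gripper's body presses on something with over 40 N, if the wrist force passes 120 N, or if a joint passes its speed limit or range.

## Working session

There is one attempt and no reset: what is moved stays moved. The work goes in short steps, Python scripts to look and compute and a tool call to move; the robot and the scene stay as the last step left them, time stands still between calls to the robot, and variables do not carry over. Pictures are saved under pics/ and viewed, and the job is handed in when it is done.

Besides the shell and the picture viewer there is one more tool, called after "Request:" by a JSON object that holds its "op" and its "data", one argument or row to a line. apply_moves: Moves the arm, as the interface text tells. Its arguments: {"type":"object","properties":{"commands":{"type":"array","items":{"type":"array","items":{"type":"number"}}},"squeeze":{"type":"number"}},"required":["commands"]}

```bash
ls; mkdir -p pics
cat > h.py <<'E'
import numpy as np, cv2
from bench import r
def snap(n,f):
    s=r.snapshot(n); cv2.imwrite('pics/'+f+'.png',s['img'][:,:,::-1]); np.save('pics/'+f+'.npy',s,allow_pickle=True); return s
def load(f): return np.load('pics/'+f+'.npy',allow_pickle=True).item()
def K(s):
    f=200/np.tan(np.radians(s['vfov'])/2); return np.array([[f,0,s['cx']],[0,f,s['cy']],[0,0,1]])
def px2w(s,uv,z):
    p=cv2.undistortPointsIter(np.array([[uv]],float),K(s),np.array([s['k1'],0,0,0,0.]),None,None,(3,50,1e-10))[0,0]
    R=np.array(s['orientation']);d=R@np.array([p[0],p[1],1]);o=np.array(s['position'])
    return o+d*(z-o[2])/d[2]
def w2px(s,P):
    R=np.array(s['orientation']);o=np.array(s['position']);P=np.atleast_2d(P)
    c=(P-o)@R; q,_=cv2.projectPoints(c.astype(float),np.zeros(3),np.zeros(3),K(s),np.array([s['k1'],0,0,0,0.]));return q[:,0]
def crop(f,x0,y0,x1,y1,k,out):
    im=cv2.imread('pics/'+f+'.png')[y0:y1,x0:x1]; cv2.imwrite('pics/'+out+'.png',cv2.resize(im,None,fx=k,fy=k,interpolation=cv2.INTER_CUBIC))
E
python3 - <<'E'
from h import *
for n in ['scene','top','wrist']:
    s=snap(n,n+'0'); print(n,s['vfov'],s['cx'],s['cy'],s['k1'],np.round(s['position'],1),np.round(s['orientation'],3).tolist())
st=r.get_state()
for k in st: print(k,np.round(st[k],3).tolist())
E
```

```text
pics
scene 42.58226359621991 308.41739156621946 198.67663884159967 -0.057801960831343535 [-452.   836.8 1161.6] [[-0.604, -0.541, 0.586], [-0.797, 0.414, -0.439], [-0.005, -0.732, -0.681]]
top 48.80574715631545 315.36245333104307 207.33348071748244 -0.10448204927705172 [  90.7  288.2 1217.2] [[-0.343, -0.887, 0.31], [-0.939, 0.322, -0.119], [0.006, -0.332, -0.943]]
wrist 66.98456290439333 319.64957988474134 196.70568695931019 -0.0077659548637272705 [ 252.5 -576.1  374.1] [[0.281, -0.908, -0.31], [-0.96, -0.267, -0.088], [-0.003, 0.322, -0.947]]
time_s 0.15
qpos [1.393, 0.508, -0.238, 1.501, 0.126, 1.149, -0.155]
joint_velocities [-0.001, -0.003, -0.001, -0.003, -0.002, -0.001, -0.001]
joint_torque [-0.003, -62.101, -2.19, -24.984, 0.013, 0.009, -0.0]
position [174.831, -599.677, 230.671]
tool_rot [[-0.0, 0.28, -0.96], [0.001, -0.96, -0.28], [-1.0, -0.001, 0.0]]
contact_force [0.112, -0.483, -0.175]
torque [0.008, 0.021, 0.009]
gripper_width 85.522
```

View pics/scene0.png

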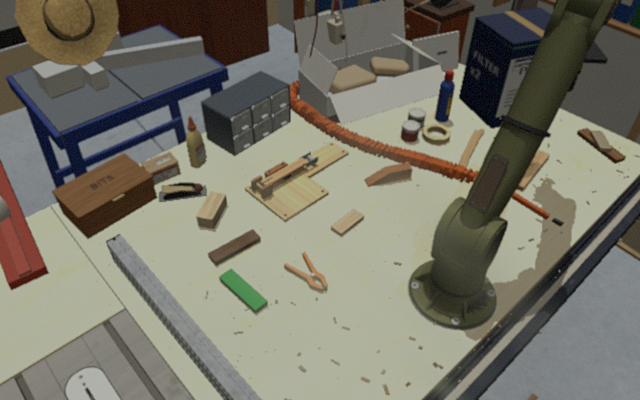

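View pics/top0.png

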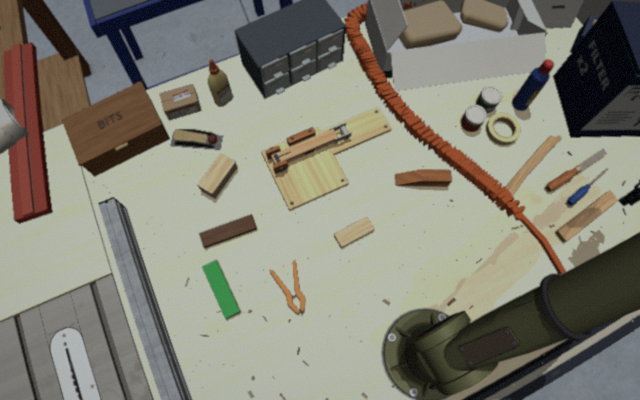

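View pics/wrist0.png

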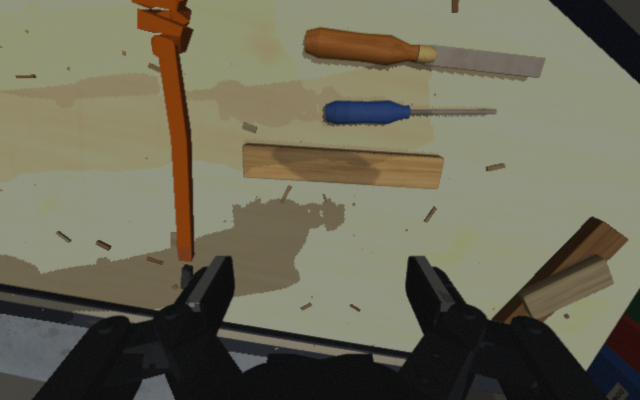

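The top view shows these objects, with the ones that could be confused:
- Dark walnut strip at (228,231).
- Look-alikes for the strip: the green bar at (221,289), the birch scrap at (354,232), and boards by the tools at (588,216) and (533,165).
- Wedge at (423,177), reddish with a slope.
- Look-alikes for the wedge: the cream block at (217,174), and a brown piece on the jig at (301,134), which is the stop.

I choose the walnut strip at (228,231) and the wedge at (423,177), and will check both in close crops.

Run:
```python
from h import *
crop('top0',250,100,400,215,5,'c_jig'); crop('top0',380,155,470,205,8,'c_wedge'); crop('top0',190,205,270,255,9,'c_strip')
```

```text
(no output)
```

View pics/c_jig.png

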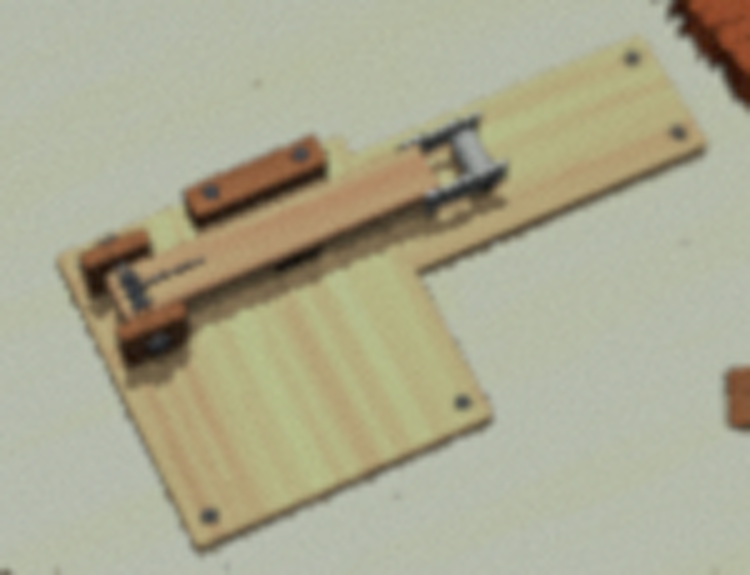

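View pics/c_wedge.png

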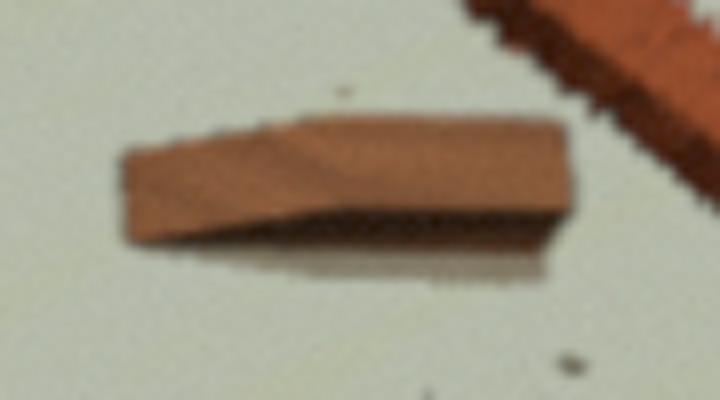

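View pics/c_strip.png

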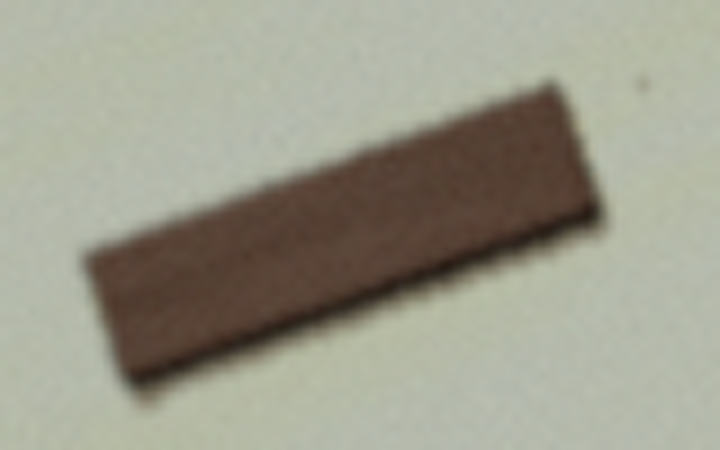

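```bash
cat >> h.py <<'E'
from scipy.optimize import least_squares
def fit(s,obj,px,x0,z0=0,free_z=False):
    obj=np.array(obj,float);px=np.array(px,float)
    def T(p):
        c,sn=np.cos(p[2]),np.sin(p[2]); P=obj.copy(); P[:,0]=p[0]+c*obj[:,0]-sn*obj[:,1];P[:,1]=p[1]+sn*obj[:,0]+c*obj[:,1];P[:,2]+=z0;return P
    f=lambda p:(w2px(s,T(p))-px).ravel()
    q=least_squares(f,x0,x_scale=[10,10,.1]); return q.x,f(q.x).reshape(-1,2)
E
python3 - <<'E'
from h import *
s=load('top0')
def run(n,obj,c,k,o,x0):
    px=np.array(c)/k+np.array(o); 
    p,e=fit(s,obj,px,x0); print(n,np.round(p,3),'deg',np.degrees(p[2]).round(2));print(np.round(e,2).tolist())
    return p
print(px2w(s,(310,165),12),px2w(s,(423,177),20),px2w(s,(228,231),20))
j=run('jig',[[45,-270,12],[-45,-270,12],[-150,-65,12],[-150,130,12],[60,130,12],[-45,-65,12]],[(643,38),(705,148),(490,415),(198,545),(62,255),(415,268)],5,(250,100),[*px2w(s,(310,150),12)[:2],0])
w=run('wedge',[[19,-80,44],[-19,-80,44],[19,8,44],[-19,8,44],[19,80,6],[-19,80,6]],[(565,120),(572,210),(312,118),(338,210),(122,155),(128,240)],8,(380,155),[*px2w(s,(423,177),20)[:2],.3])
t=run('strip',[[22.5,80,20],[22.5,-80,20],[-22.5,-80,20],[-22.5,80,20]],[(88,253),(553,85),(600,210),(132,375)],9,(190,205),[*px2w(s,(228,231),20)[:2],0])
E
```

```text
[619.09513811 104.89135675  12.        ] [ 464.99877027 -196.96014504   20.        ] [502.06151879 394.19861225  20.        ]
jig [6.67918e+02 9.49000e+01 9.10000e-02] deg 5.21
[[0.08, -0.94], [1.33, -0.38], [0.93, 0.14], [-0.84, 0.6], [-1.78, -0.4], [0.34, 0.57]]
wedge [ 4.61503e+02 -1.92954e+02 -3.58000e-01] deg -20.49
[[-0.22, -0.35], [0.18, 0.3], [1.99, -0.52], [-0.27, -0.08], [-0.82, -0.24], [-0.88, 0.83]]
strip [5.03159e+02 3.93215e+02 1.70000e-02] deg 0.96
[[-0.63, -0.09], [0.98, -0.47], [0.74, -0.3], [-1.08, 0.77]]
```

```bash
cat >> h.py <<'E'
from scipy.spatial.transform import Rotation as Ro
def goto(P,jaw_deg,tilt=0):
    st=r.get_state();R=np.array(st['tool_rot']);p=np.array(st['position'])
    a=np.radians(jaw_deg);x=np.array([0,0,-1.]);y=np.array([np.cos(a),np.sin(a),0]);Rt=np.c_[x,y,np.cross(x,y)]
    rv=Ro.from_matrix(R.T@Rt).as_rotvec(); d=R.T@(np.array(P)-p)
    print('rot',np.round(rv,3),'shift',np.round(d,1),'rows>=',round(max(np.linalg.norm(d)/50,np.degrees(np.linalg.norm(rv))/8.59),1),'| t',round(float(st['time_s']),2),'F',np.round(st['contact_force'],1),'w',round(float(st['gripper_width']),1))
    return rv,d
E
python3 - <<'E'
from h import *
goto([438.7,-253.9,170],-20.5)
E
```

```text
rot [-0.929 -0.001  0.001] shift [  61.  -258.  -350.1] rows>= 8.8 | t 0.15 F [ 0.1 -0.5 -0.2] w 85.5
```

Request:
{"op": "apply_moves", "data": {
  "commands": [
    [-0.09,0,0,6,-26,-35,1],
    [-0.19,0,0,12,-52,-70,1],
    [-0.28,0,0,18,-77,-105,1],
    [-0.37,0,0,24,-103,-140,1],
    [-0.47,0,0,30,-129,-175,1],
    [-0.56,0,0,37,-155,-210,1],
    [-0.65,0,0,43,-181,-245,1],
    [-0.74,0,0,49,-206,-280,1],
    [-0.84,0,0,55,-232,-315,1],
    [-0.929,0,0,61,-258,-350,1],
    [-0.929,0,0,61,-258,-350,1],
    [-0.929,0,0,61,-258,-350,1]
  ],
  "squeeze": 70
}}

```text
time_s: 1.35
position: [438.9, -252.9, 169.7]
tool_rot: [[-0.001, 0.937, -0.348], [0.002, -0.348, -0.937], [-1.0, -0.002, -0.001]]
contact_force: [-1.0, -1.0, 0.0]
gripper_width: 85.2
```

Run:
```python
from h import *
s=snap('wrist','wr1'); print(np.round(s['position'],1),r.get_state()['position'])
```

```text
[ 465.9 -174.9  313.4] [ 438.14448531 -254.19093195  169.74248031]
```

View pics/wr1.png

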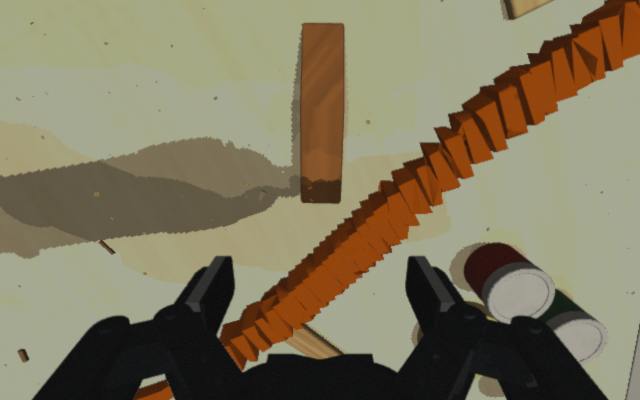

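The wedge runs from its nose at (302–344, 23) to its tail at (302–341, 202). The orange hose passes close by the tail at (350,205).

Run:
```python
from h import *
crop('wr1',260,10,400,230,3,'c2')
```

```text
(no output)
```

View pics/c2.png

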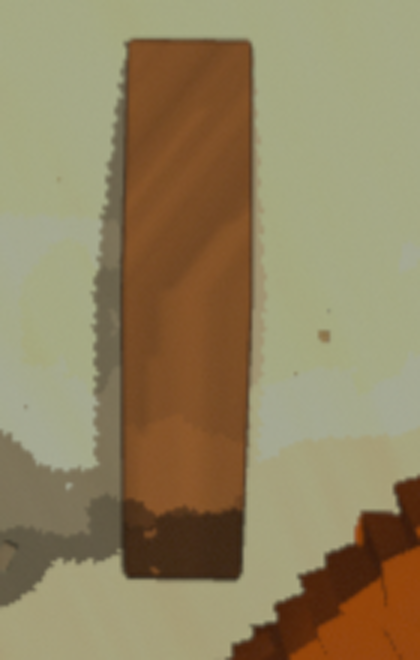

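Run:
```python
from h import *
s=load('wr1')
px=(np.array([(128,40),(251,40),(243,579),(122,579)])+.5)/3-.5+np.array([260,10])
p,e=fit(s,[[-19,80,6],[19,80,6],[19,-80,44],[-19,-80,44]],px,[461,-193,-.36])
print(p,np.degrees(p[2]),e.round(2).tolist())
c,n=np.cos(p[2]),np.sin(p[2]);R=np.array([[c,-n],[n,c]])
for v in [(60,-65),(-60,-65),(60,-40),(57,-30)]: print(v,w2px(s,[*(p[:2]+R@np.array(v)),25])[0].round())
# hose in wedge coords at z~15
for uv in [(345,215),(380,180),(420,150),(350,195)]:
    P=px2w(s,uv,20); print(uv,(R.T@(P[:2]-p[:2])).round())
g=p[:2]+R@np.array([0,-62]); print(g); goto([*g,60],np.degrees(p[2]));goto([*g,10],np.degrees(p[2]))
```

```text
[ 4.60830959e+02 -1.92175105e+02 -3.66671668e-01] -21.008739071902802 [[-0.65, -1.08], [0.55, -0.53], [-0.08, 1.26], [0.18, 0.79]]
(60, -65) [381. 184.]
(-60, -65) [260. 182.]
(60, -40) [383. 159.]
(57, -30) [381. 148.]
(345, 215) [  26. -101.]
(380, 180) [ 60. -63.]
(420, 150) [ 96. -32.]
(350, 195) [ 30. -79.]
[ 438.60331833 -250.05370137]
rot [ 0.008 -0.001  0.002] shift [109.7  -0.8  -4. ] rows>= 2.2 | t 1.4 F [ 0.5 -1.  -0.2] w 85.2
rot [ 0.008 -0.001  0.002] shift [159.7  -0.8  -3.9] rows>= 3.2 | t 1.4 F [ 0.5 -1.  -0.2] w 85.2
```

Request:
{"op": "apply_moves", "data": {
  "commands": [
    [0.008,0,0,20,-0.8,-5,0.36],
    [0.008,0,0,50,-0.8,-11,0.36],
    [0.008,0,0,80,-0.8,-11,0.36],
    [0.008,0,0,100,-0.8,-11,0.36],
    [0.008,0,0,110,-0.8,-11,0.36],
    [0.008,0,0,110,-0.8,-11,0.36]
  ]
}}

```text
time_s: 2.0
position: [439.9, -244.3, 58.8]
tool_rot: [[-0.004, 0.933, -0.36], [0.002, -0.36, -0.933], [-1.0, -0.004, -0.0]]
contact_force: [-0.5, -0.5, 0.1]
gripper_width: 57.9
```

Run:
```python
from h import *
s=snap('wrist','wr2'); 
a=np.radians(-21);c,n=np.cos(a),np.sin(a)
g=np.array([460.83,-192.2])+np.array([[c,-n],[n,c]])@np.array([0,-55]);goto([*g,13],-21)
```

```text
rot [-0.002 -0.     0.002] shift [46.8  0.2 -0.9] rows>= 0.9 | t 2.05 F [ 0.4  0.1 -0.2] w 58.1
```

View pics/wr2.png

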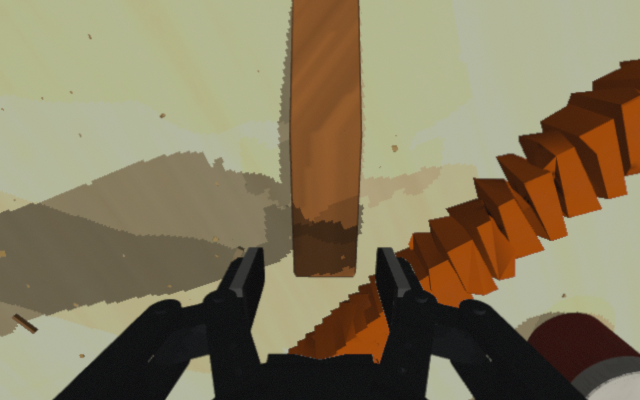

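Request:
{"op": "apply_moves", "data": {
  "commands": [
    [0,0,0,10,0.2,-6,0.36],
    [0,0,0,25,0.2,-6,0.36],
    [0,0,0,40,0.2,-6,0.36],
    [0,0,0,46.5,0.2,-6,0.36],
    [0,0,0,46.5,0.2,-6,0.36],
    [0,0,0,46.5,0.2,-6,-0.3],
    [0,0,0,46.5,0.2,-6,-0.6],
    [0,0,0,46.5,0.2,-6,-1],
    [0,0,0,46.5,0.2,-6,-1]
  ]
}}

```text
time_s: 2.95
position: [443.6, -239.0, 14.3]
tool_rot: [[-0.0, 0.933, -0.36], [0.0, -0.36, -0.933], [-1.0, -0.0, -0.0]]
contact_force: [0.4, 0.7, 7.4]
gripper_width: 36.8
```

Run:
```python
from h import *
s=snap('wrist','wr3');st=r.get_state();print(st['position'],st['contact_force'],st['gripper_width'])
```

```text
[ 443.62909654 -238.98769237   14.24436127] [-1.17318125 -0.07365832  6.75909567] 36.88900183191638
```

View pics/wr3.png

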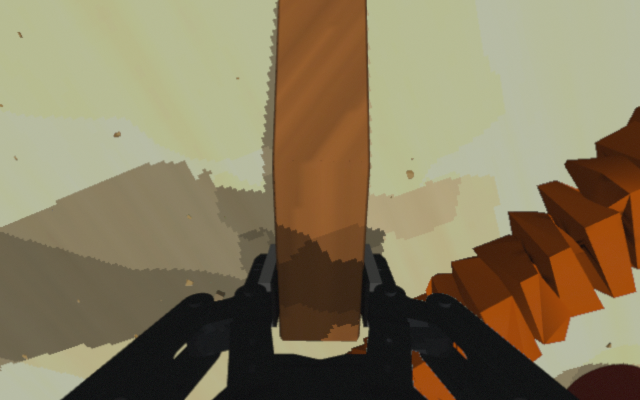

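Run:
```python
from h import *
s=load('top0')
px=(np.array([(643,36),(706,148),(491,417),(198,548),(60,255),(416,268)])+.5)/5-.5+np.array([250,100])
p,e=fit(s,[[45,-270,12],[-45,-270,12],[-150,-65,12],[-150,130,12],[60,130,12],[-45,-65,12]],px,[668,95,.09]);print(p,np.degrees(p[2]),e.round(2).tolist())
c,n=np.cos(p[2]),np.sin(p[2]);R=np.array([[c,-n],[n,c]])
g=p[:2]+R@np.array([0,-285]);print(g);goto([*g,170],np.degrees(p[2]))
```

```text
[6.69010641e+02 9.57131024e+01 9.31754639e-02] 5.33856083579297 [[-0.0, -0.48], [1.09, -0.36], [0.82, -0.18], [-0.68, 0.2], [-1.34, -0.13], [0.17, 0.69]]
[ 695.52724174 -188.05065483]
rot [-0.461 -0.     0.   ] shift [-155.8  216.6 -138.2] rows>= 6.0 | t 3.0 F [-1.2 -0.1  6.8] w 36.9
```

Request:
{"op": "apply_moves", "data": {
  "commands": [
    [0,0,0,-30,0,0,-1],
    [0,0,0,-70,0,0,-1],
    [-0.06,0,0,-110,27,-17,-1],
    [-0.13,0,0,-140,60,-38,-1],
    [-0.2,0,0,-156,95,-60,-1],
    [-0.27,0,0,-156,128,-82,-1],
    [-0.34,0,0,-156,160,-102,-1],
    [-0.41,0,0,-156,190,-122,-1],
    [-0.461,0,0,-156,216.6,-138,-1],
    [-0.461,0,0,-156,216.6,-138,-1],
    [-0.461,0,0,-156,216.6,-138,-1]
  ]
}}

```text
time_s: 4.1
position: [695.1, -187.8, 169.3]
tool_rot: [[-0.002, 0.996, 0.093], [0.001, 0.093, -0.996], [-1.0, -0.002, -0.001]]
contact_force: [-1.0, 0.4, -0.9]
gripper_width: 37.1
```

Run:
```python
from h import *
s=snap('wrist','wr4');st=r.get_state();print(st['position'],st['contact_force'],st['gripper_width'])
```

```text
[ 694.48974338 -188.54099717  169.66687092] [-0.18398583 -0.00971813 -1.26655439] 36.70795163456769
```

View pics/wr4.png

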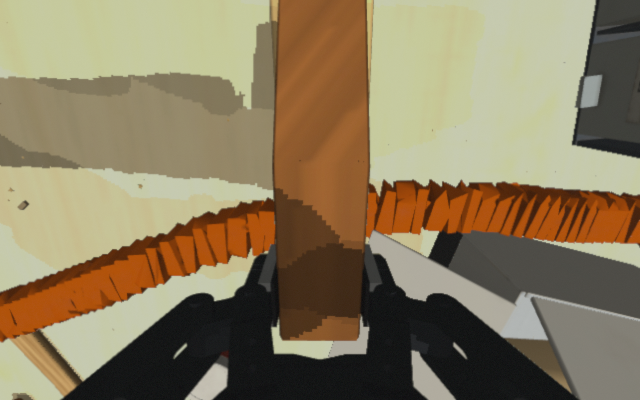

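```bash
python3 - <<'E'
from h import *
s=load('wr4')
j=np.array([669,95.7]);a=.0932;c,n=np.cos(a),np.sin(a);R=np.array([[c,-n],[n,c]])
J=lambda P:(R.T@(P[:2]-j)).round()
for z in (0,25):
  for uv in [(265,200),(372,190),(372,230),(265,245),(405,180),(435,180),(225,210),(150,240),(75,265)]: print(z,uv,J(px2w(s,uv,z)))
for v in [(45,-270,12),(-45,-270,12),(45,-200,12),(-45,-200,12)]:
  print(v,w2px(s,[*(j+R@np.array(v[:2])),v[2]])[0].round(1))
E
python3 - <<'E'
from h import *
crop('top0',340,60,480,200,5,'c_t5')
s=snap('scene','sc1')
crop('sc1',230,120,470,240,3,'c_s1')
E
```

```text
0 (265, 200) [ -63. -311.]
0 (372, 190) [  54. -299.]
0 (372, 230) [  57. -347.]
0 (265, 245) [ -66. -366.]
0 (405, 180) [  89. -288.]
0 (435, 180) [ 121. -288.]
0 (225, 210) [-108. -323.]
0 (150, 240) [-198. -360.]
0 (75, 265) [-294. -393.]
25 (265, 200) [ -58. -302.]
25 (372, 190) [  50. -291.]
25 (372, 230) [  52. -335.]
25 (265, 245) [ -61. -353.]
25 (405, 180) [  82. -281.]
25 (435, 180) [ 111. -281.]
25 (225, 210) [ -99. -313.]
25 (150, 240) [-183. -347.]
25 (75, 265) [-271. -378.]
(45, -270, 12) [366.5 166.2]
(-45, -270, 12) [278.  166.1]
(45, -200, 12) [370.2  93.4]
(-45, -200, 12) [274.8  93.4]
```

View pics/c_s1.png

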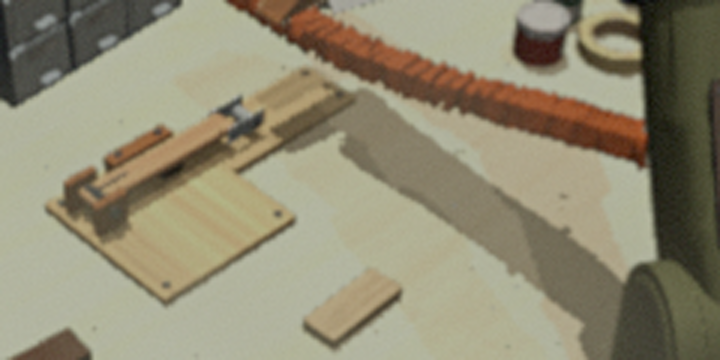

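View pics/c_t5.png

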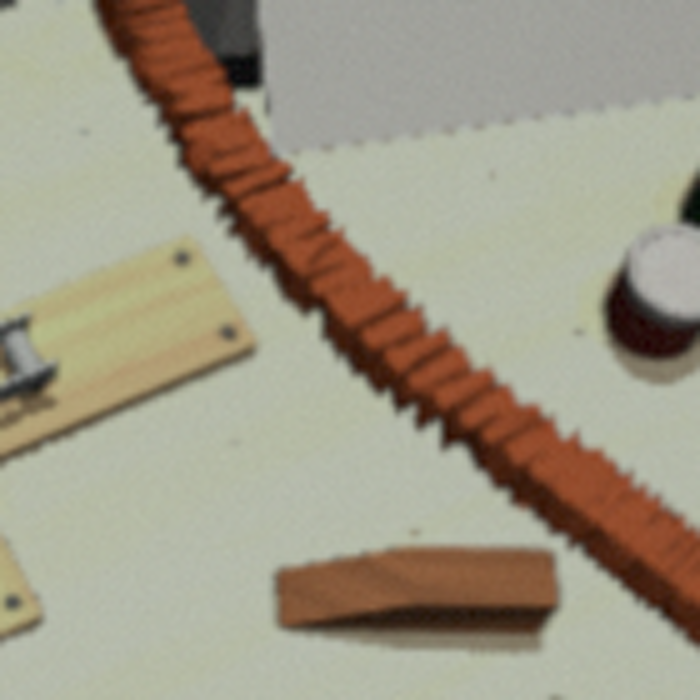

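Run:
```python
from h import *
s=load('top0')
j=np.array([669,95.7]);a=.0932;c,n=np.cos(a),np.sin(a);R=np.array([[c,-n],[n,c]])
J=lambda P:(R.T@(P[:2]-j)).round()
for cu in [(222,215),(265,275),(300,305),(345,350)]: 
  uv=(np.array(cu)+.5)/5-.5+np.array([340,60]); print('bottom',cu,J(px2w(s,uv,0)))
for cu in [(235,195),(270,250),(315,285),(360,330)]:
  uv=(np.array(cu)+.5)/5-.5+np.array([340,60]); print('topedge',cu,[J(px2w(s,uv,z)).tolist() for z in (20,30,40)])
for cu in [(290,165),(330,225),(405,300)]:
  uv=(np.array(cu)+.5)/5-.5+np.array([340,60]); print('faredge',cu,[J(px2w(s,uv,z)).tolist() for z in (20,30,40)])
crop('wr4',220,0,420,240,3,'c_w4')
```

```text
bottom (222, 215) [  55. -299.]
bottom (265, 275) [   5. -302.]
bottom (300, 305) [ -24. -312.]
bottom (345, 350) [ -65. -322.]
topedge (235, 195) [[55.0, -305.0], [50.0, -300.0], [45.0, -296.0]]
topedge (270, 250) [[10.0, -305.0], [5.0, -301.0], [0.0, -296.0]]
topedge (315, 285) [[-24.0, -319.0], [-29.0, -314.0], [-33.0, -309.0]]
topedge (360, 330) [[-64.0, -328.0], [-68.0, -324.0], [-72.0, -319.0]]
faredge (290, 165) [[60.0, -348.0], [55.0, -343.0], [50.0, -338.0]]
faredge (330, 225) [[10.0, -349.0], [5.0, -344.0], [1.0, -339.0]]
faredge (405, 300) [[-57.0, -365.0], [-62.0, -360.0], [-66.0, -355.0]]
```

View pics/c_w4.png

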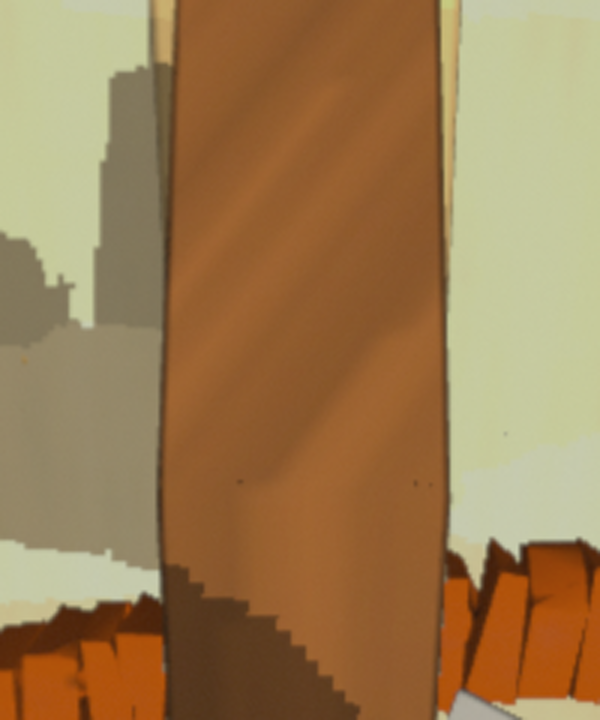

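Run:
```python
from h import *
s=load('wr4')
j=np.array([669,95.7]);a=.0932;c,n=np.cos(a),np.sin(a);R=np.array([[c,-n],[n,c]])
for v in [(45,-125,12),(-45,-125,12),(45,-140,12),(-45,-140,12)]:
  print(v,w2px(s,[*(j+R@np.array(v[:2])),v[2]])[0].round(1))
a=cv2.imread('pics/top0.png')[0:140,320:580];b=cv2.imread('pics/scene0.png')[0:140,270:470]
cv2.imwrite('pics/box.png',np.vstack([cv2.resize(a,(557,300),interpolation=2),cv2.resize(b,(557,300),interpolation=2)]))
```

```text
(45, -125, 12) [374.8   2.1]
(-45, -125, 12) [270.8   2.1]
(45, -140, 12) [373.8  21.6]
(-45, -140, 12) [271.7  21.6]
```

View pics/box.png

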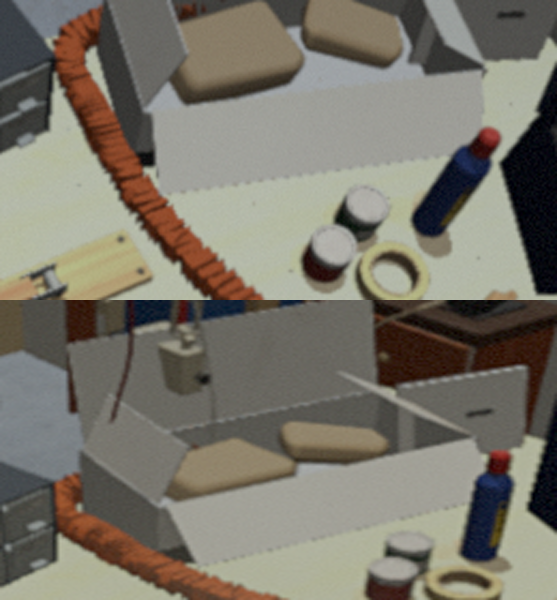

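```bash
cat >> h.py <<'E'
JO=np.array([668.5,95.7]);JA=.0932
JR=np.array([[np.cos(JA),-np.sin(JA)],[np.sin(JA),np.cos(JA)]])
def J2W(x,y,z): return np.array([*(JO+JR@np.array([x,y])),z])
def W2J(P): return np.array([*(JR.T@(np.array(P)[:2]-JO)),P[2]])
E
python3 - <<'E'
from h import *
s=load('top0')
f=lambda cu,z:W2J(px2w(s,(np.array(cu)+.5)/5-.5+np.array([250,100]),z)).round(1)
print('roller',f((474,156),36),'pegs',f((632,58),12),f((678,132),12),f((462,402),12),'stop top corners',f((318,140),34),f((327,172),34),f((190,190),34),'arm end',f((415,150),47),f((440,190),47))
s=load('wr4');st=r.get_state();p=np.array(st['position']);R=np.array(st['tool_rot'])
W=lambda v:w2px(s,p+R@np.array([14.2-v[2],v[0],-(v[1]+50)]))[0].round(1)
print(W((-19,-80,44)),W((19,-80,44)),W((-19,8,44)),W((19,8,44)),W((19,50,22)),W((-19,50,22)))
E
```

```text
roller [   0.5 -124.8   36. ] pegs [  32.6 -255.1   12. ] [ -26.8 -255.8   12. ] [-133.   -51.3   12. ] stop top corners [ 51.8 -44.2  34. ] [ 29.5 -39.7  34. ] [53.8 40.5 34. ] arm end [ 14.1 -91.   47. ] [-16.7 -92.5  47. ]
[281.8 348.4] [361.5 348.5] [273.1 167.9] [372.3 168.1] [369.3  55.2] [276.2  55. ]
```

```bash
cat >> h.py <<'E'
def wedge_nose(y,z,pitch_deg,x=0,grip=50,h=14.2):
    "TCP move so wedge nose bottom is at jig (x,y,z)"
    st=r.get_state();R=np.array(st['tool_rot']);p=np.array(st['position'])
    xx=np.array([0,0,-1.]);yy=np.array([*JR[:,0],0]);Rt=np.c_[xx,yy,np.cross(xx,yy)]@Ro.from_rotvec([0,np.radians(pitch_deg),0]).as_matrix()
    P=J2W(x,y,z)-Rt@np.array([h,0,-(80+grip)])
    rv=Ro.from_matrix(R.T@Rt).as_rotvec();d=R.T@(P-p)
    tail=P+Rt@np.array([h,0,80-grip])
    print('rot',np.round(rv,3),'shift',np.round(d,1),'tail',W2J(tail).round(1),'TCP',W2J(P).round(1))
E
python3 - <<'E'
from h import *
wedge_nose(-143,60,-10);wedge_nose(-143,14.5,-10);wedge_nose(-129,14,-10);wedge_nose(-129,12.5,0);
E
```

```text
rot [-0.001 -0.174  0.002] shift [ 73.4   0.9 -17.3] tail [   0.  -300.6   87.8] TCP [   0.  -268.6   96.6]
rot [-0.001 -0.174  0.002] shift [118.9   1.  -17.3] tail [   0.  -300.6   42.3] TCP [   0.  -268.6   51.1]
rot [-0.001 -0.174  0.002] shift [119.4   1.  -31.3] tail [  -0.  -286.6   41.8] TCP [   0.  -254.6   50.6]
rot [-0.002  0.     0.002] shift [143.3   1.  -26.9] tail [   0.  -289.    12.5] TCP [   0.  -259.    26.7]
```

Request:
{"op": "apply_moves", "data": {
  "commands": [
    [0,-0.08,0,25,1,-6,-1],
    [0,-0.174,0,50,1,-12,-1],
    [0,-0.174,0,73,1,-17.3,-1],
    [0,-0.174,0,90,1,-17.3,-1],
    [0,-0.174,0,105,1,-17.3,-1],
    [0,-0.174,0,114,1,-17.3,-1],
    [0,-0.174,0,118,1,-17.3,-1],
    [0,-0.174,0,118,1,-17.3,-1],
    [0,-0.174,0,118,1,-17.3,-1]
  ]
}}

```text
time_s: 5.1
position: [694.0, -172.2, 52.7]
tool_rot: [[0.015, 0.996, 0.089], [-0.173, 0.091, -0.981], [-0.985, -0.0, 0.174]]
contact_force: [0.2, -0.1, -0.1]
gripper_width: 36.9
```

Run:
```python
from h import *
s=snap('wrist','wr5');s=snap('top','top5');st=r.get_state();print(st['position'],st['contact_force'])
crop('top5',230,60,430,210,4,'c_t55')
wedge_nose(-143,14.5,-10);wedge_nose(-129,14,-10);wedge_nose(-129,12.5,0);
```

```text
[ 694.02553488 -171.87786311   52.90356885] [-0.62947078  0.24396197 -1.8528521 ]
rot [-0.002 -0.     0.001] shift [ 1.8 -0.5 -0.5] tail [   0.  -300.6   42.3] TCP [   0.  -268.6   51.1]
rot [-0.002 -0.     0.001] shift [ -0.2  -0.5 -14.4] tail [  -0.  -286.6   41.8] TCP [   0.  -254.6   50.6]
rot [-0.002  0.174  0.   ] shift [ 24.1  -0.5 -14.2] tail [   0.  -289.    12.5] TCP [   0.  -259.    26.7]
```

View pics/wr5.png

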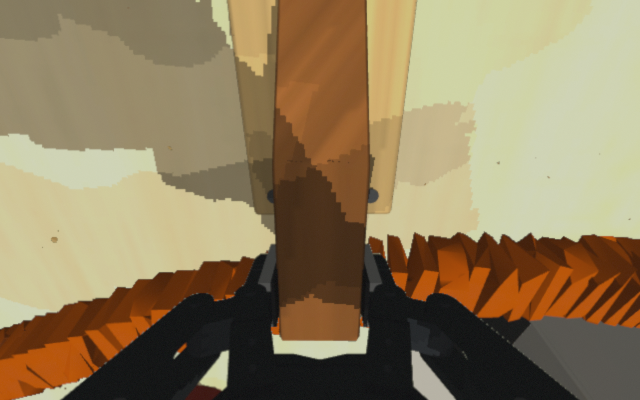

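View pics/c_t55.png

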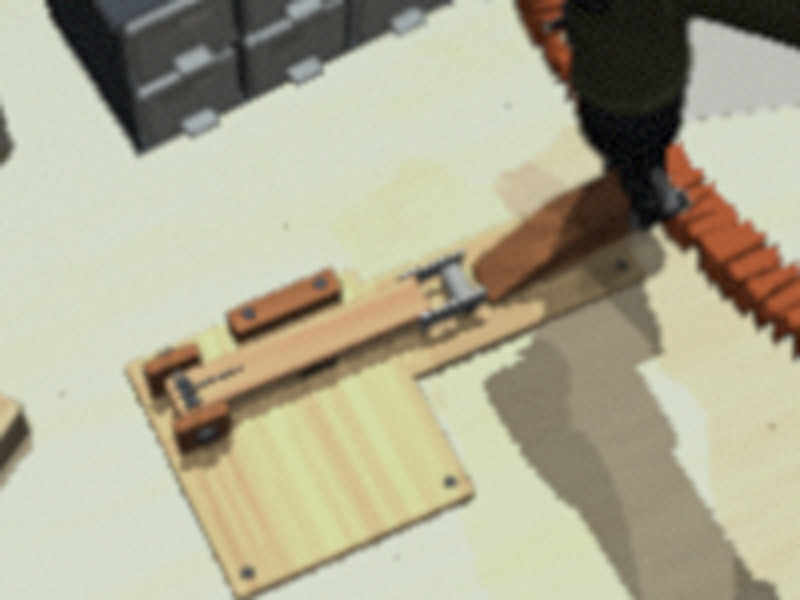

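Request:
{"op": "apply_moves", "data": {
  "commands": [
    [-0.002,0,0,1,-0.5,-5,-1],
    [-0.002,0,0,0.5,-0.5,-10,-1],
    [-0.002,0,0,-0.2,-0.5,-14.4,-1],
    [-0.002,0.06,0,8,-0.5,-14.4,-1],
    [-0.002,0.12,0,16,-0.5,-14.3,-1],
    [-0.002,0.174,0,24,-0.5,-14.2,-1],
    [-0.002,0.174,0,24,-0.5,-14.2,-1],
    [-0.002,0.174,0,24,-0.5,-14.2,-1]
  ]
}}

```text
time_s: 6.0
position: [692.5, -162.2, 26.6]
tool_rot: [[-0.001, 0.996, 0.093], [-0.001, 0.093, -0.996], [-1.0, -0.001, 0.001]]
contact_force: [-0.0, 0.4, -2.1]
gripper_width: 37.0
```

Run:
```python
from h import *
s=snap('top','top6');st=r.get_state();print(st['position'],st['contact_force'],st['torque'],st['gripper_width'])
crop('top6',280,80,430,190,5,'c_t6')
wedge_nose(-120,12,0);wedge_nose(-38,12,0)
```

```text
[ 692.52732482 -161.53307048   26.83180661] [ 0.17392141  0.7115013  -1.40215339] [-3.30313745e-02 -2.93991182e-05 -3.98683739e-02] 36.92200228244917
rot [0.001 0.001 0.001] shift [ 0.6  0.  -8.4] tail [  -0. -280.   12.] TCP [  -0.  -250.    26.2]
rot [0.001 0.001 0.001] shift [  0.6   0.1 -90.4] tail [   0. -198.   12.] TCP [  -0.  -168.    26.2]
```

View pics/c_t6.png

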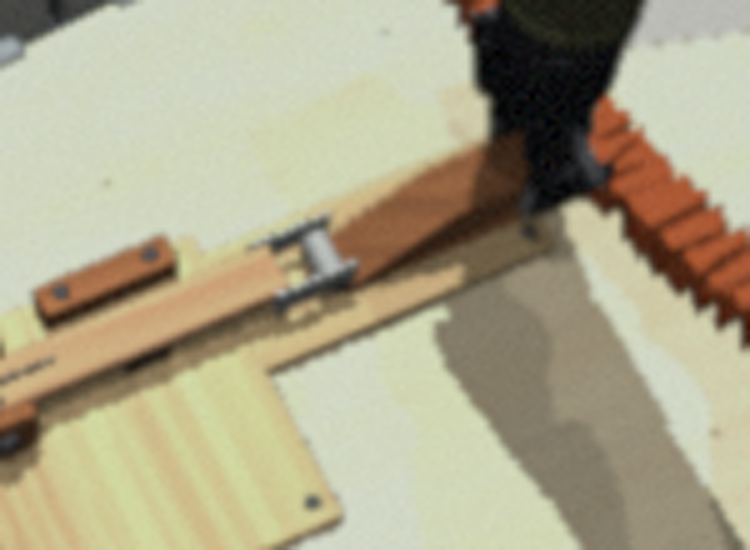

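Request:
{"op": "apply_moves", "data": {
  "commands": [
    [0,0,0,0.4,0,-3,-1],
    [0,0,0,0.4,0,-6,-1],
    [0,0,0,0.4,0,-9,-1],
    [0,0,0,0.4,0,-12,-1],
    [0,0,0,0.4,0,-16,-1],
    [0,0,0,0.4,0,-20,-1],
    [0,0,0,0.4,0,-24,-1],
    [0,0,0,0.4,0,-28,-1],
    [0,0,0,0.4,0,-32,-1],
    [0,0,0,0.4,0,-36,-1],
    [0,0,0,0.4,0,-40,-1]
  ]
}}

```text
time_s: 7.15
position: [688.5, -121.4, 26.2]
tool_rot: [[-0.001, 0.996, 0.094], [-0.001, 0.094, -0.996], [-1.0, -0.001, 0.001]]
contact_force: [1.0, -3.8, -6.6]
gripper_width: 36.8
```

Run:
```python
from h import *
s=snap('top','top7');st=r.get_state();print(st['position'],st['contact_force'],st['torque'],st['gripper_width'])
crop('top7',280,80,430,190,5,'c_t7')
wedge_nose(-38,12,0)
```

```text
[ 688.4743528  -120.16999314   26.20245169] [ 0.48087379 -2.39825456 -6.66601099] [-1.15745458 -0.22459137 -0.05165206] 36.472219622762864
rot [0.002 0.    0.001] shift [  0.    0.3 -48.8] tail [   0. -198.   12.] TCP [  -0.  -168.    26.2]
```

View pics/c_t7.png

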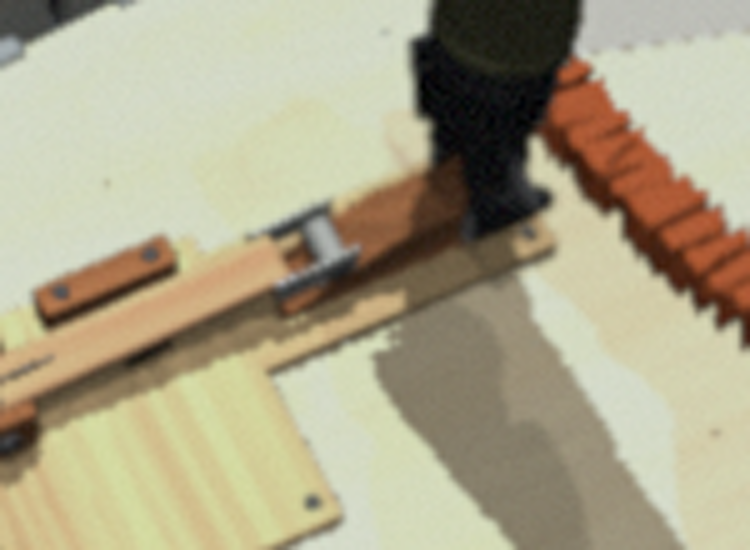

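Request:
{"op": "apply_moves", "data": {
  "commands": [
    [0.002,0,0,0.4,0.3,-4,-1],
    [0.002,0,0,0.4,0.3,-9,-1],
    [0.002,0,0,0.4,0.3,-14,-1],
    [0.002,0,0,0.4,0.3,-19,-1],
    [0.002,0,0,0.4,0.3,-24,-1],
    [0.002,0,0,0.4,0.3,-29,-1],
    [0.002,0,0,0.4,0.3,-34,-1],
    [0.002,0,0,0.4,0.3,-39,-1],
    [0.002,0,0,0.4,0.3,-44,-1],
    [0.002,0,0,0.4,0.3,-49,-1],
    [0.002,0,0,0.4,0.3,-49,-1],
    [0.002,0,0,0.4,0.3,-49,-1]
  ]
}}

```text
time_s: 8.4
position: [683.7, -69.7, 26.0]
tool_rot: [[-0.002, 0.996, 0.094], [0.002, 0.094, -0.996], [-1.0, -0.002, -0.002]]
contact_force: [-4.5, 0.9, 2.0]
gripper_width: 36.9
```

Run:
```python
from h import *
s=snap('top','top8');st=r.get_state();print(st['position'],W2J(st['position']),st['contact_force'],st['torque'],st['gripper_width'])
crop('top8',280,80,430,190,5,'c_t8')
```

```text
[683.65222865 -69.63466851  26.04012421] [  -0.30042448 -166.02726399   26.04012421] [-4.55196448  2.02313092  1.40300287] [-0.12439322  0.98937097  0.07663569] 36.859032510321896
```

View pics/c_t8.png

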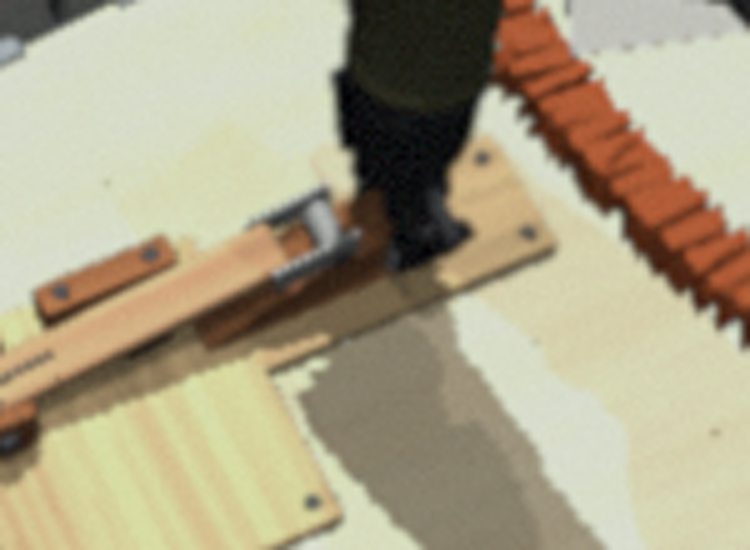

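Request:
{"op": "apply_moves", "data": {
  "commands": [
    [0,0,0,0,0,0,-0.1],
    [0,0,0,0,0,0,0.1],
    [0,0,0,0,0,0,0.36],
    [0,0,0,0,0,0,0.36],
    [0,0,0,-15,0,3,0.36],
    [0,0,0,-50,0,10,0.36],
    [0,0,0,-90,0,15,0.36],
    [0,0,0,-130,0,20,0.36]
  ]
}}

```text
time_s: 9.25
position: [685.9, -90.1, 158.6]
tool_rot: [[-0.001, 0.996, 0.094], [0.002, 0.094, -0.996], [-1.0, -0.001, -0.002]]
contact_force: [1.2, -0.3, 0.8]
gripper_width: 58.4
```

Run:
```python
from h import *
s=snap('wrist','wr9');s=snap('top','top9');st=r.get_state();print(st['position'],W2J(st['position']),st['contact_force'],st['gripper_width'])
crop('top9',230,60,430,210,4,'c_t9')
# strip approx
goto([503,393-0,170],1)
```

```text
[689.27169196 -90.38860356 163.9212815 ] [   3.36318278 -187.21410354  163.9212815 ] [ 0.27044871  0.21238875 -0.68007312] 58.23106499025617
rot [ 0.075 -0.    -0.01 ] shift [  -7.4 -140.7 -498.5] rows>= 10.4 | t 9.35 F [ 0.3  0.2 -0.7] w 58.2
```

View pics/c_t9.png

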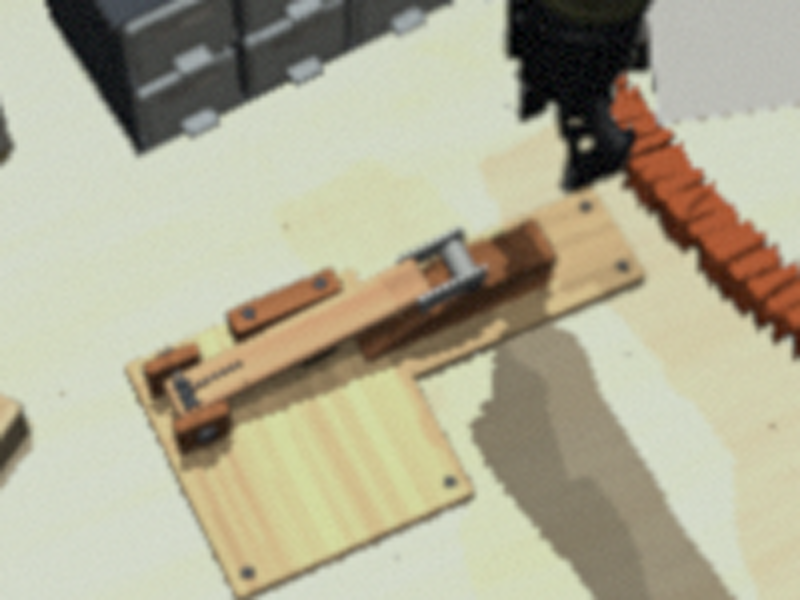

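View pics/wr9.png

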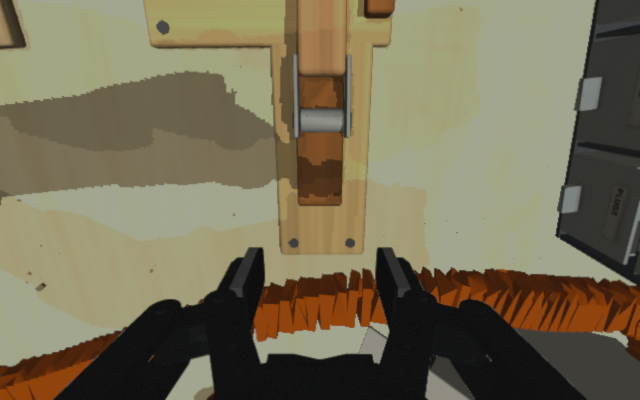

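Run:
```python
from h import *
crop('wr9',140,0,400,260,3,'c_w9')
```

```text
(no output)
```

View pics/c_w9.png

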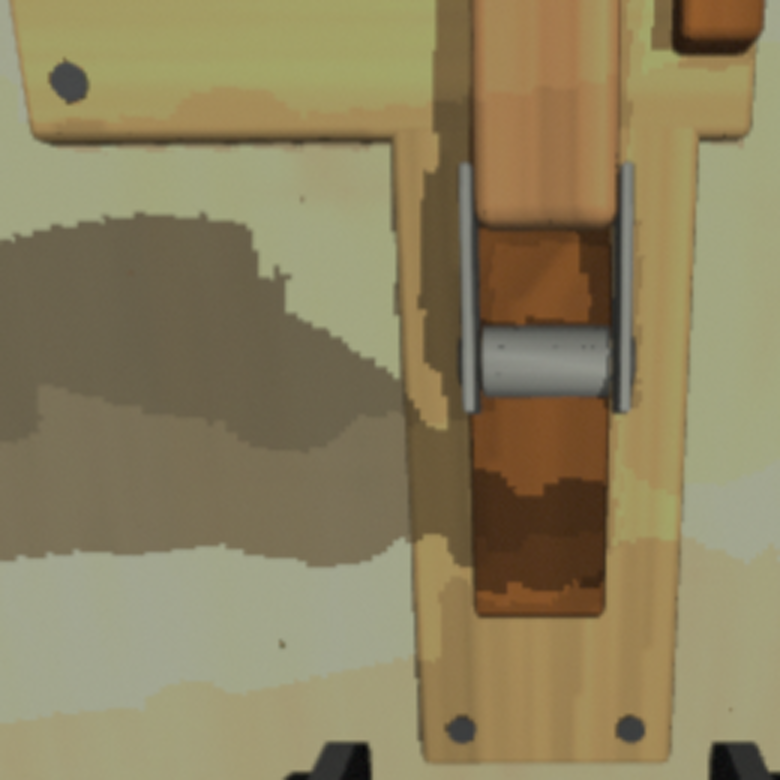

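Run:
```python
from h import *
s=load('wr9')
C=lambda a:(np.array(a,float)+.5)/3-.5+np.array([140,0])
p,e=fit(s,[[-45,-270,12],[45,-270,12],[-45,-65,12],[45,-65,12],[-150,-65,12],[60,-65,12]],C([(422,762),(671,762),(393,136),(698,136),(35,136),(753,136)]),[668,95,.09])
print(p,np.degrees(p[2]),e.round(2).tolist())
w,e=fit(s,[[-19,-80,56],[19,-80,56],[-19,-40,56],[19,-40,56]],C([(474,615),(605,615),(472,480),(608,480)]),[*J2W(0,-116,0)[:2],.09])
print(w,np.degrees(w[2]),e.round(2).tolist())
Rr=np.array([[np.cos(p[2]),-np.sin(p[2])],[np.sin(p[2]),np.cos(p[2])]]);print('wedge in jig',Rr.T@(w[:2]-p[:2]))
R2=lambda u,z:(Rr.T@(px2w(s,C(u),z)[:2]-p[:2])).round(1)
print('roller',R2((546,360),74),R2((481,360),70),R2((610,360),70),'wedge tail',R2((540,615),56))
```

```text
[6.67812921e+02 9.88789753e+01 9.57634507e-02] 5.486841557055847 [[-0.14, 0.59], [-0.07, 0.58], [-0.4, -0.17], [1.55, -0.26], [-1.47, 0.29], [0.48, -0.25]]
[ 6.76969452e+02 -1.77240078e+01  9.32154480e-02] 5.340851754449902 [[-0.02, 0.22], [0.1, 0.31], [-0.38, -0.27], [0.3, -0.18]]
wedge in jig [  -2.03466729 -116.94425104]
roller [  -0.6 -123.7] [ -16.8 -123.9] [  15.4 -124. ] wedge tail [  -2.1 -196.7]
```

```bash
sed -i 's/^JO=.*/JO=np.array([668.8,96.2]);JA=.0942/' h.py
python3 - <<'E'
from h import *
goto([503.6,358,170],1)
E
```

```text
rot [ 0.075 -0.    -0.01 ] shift [  -7.4 -143.4 -463.6] rows>= 9.7 | t 9.35 F [ 0.3  0.2 -0.7] w 58.2
```

Request:
{"op": "apply_moves", "data": {
  "commands": [
    [0,0,0,-7,-14,-45,0.8],
    [0,0,0,-7,-28,-90,0.8],
    [0,0,0,-7,-43,-138,0.8],
    [0.02,0,0,-7,-58,-185,0.8],
    [0.03,0,0,-7,-72,-232,0.8],
    [0.05,0,0,-7,-86,-278,0.8],
    [0.06,0,0,-7,-100,-324,0.8],
    [0.075,0,0,-7,-115,-371,0.8],
    [0.075,0,0,-7,-129,-417,0.8],
    [0.075,0,0,-7,-143,-463,0.8],
    [0.075,0,0,-7,-143,-463,0.8],
    [0.075,0,0,-7,-143,-463,0.8]
  ]
}}

```text
time_s: 10.55
position: [503.1, 359.1, 170.3]
tool_rot: [[0.01, 1.0, 0.021], [0.002, 0.021, -1.0], [-1.0, 0.01, -0.002]]
contact_force: [1.0, -0.6, -1.0]
gripper_width: 76.6
```

Run:
```python
from h import *
s=snap('wrist','wr10');st=r.get_state();print(st['position'],st['contact_force'],st['gripper_width'])
```

```text
[504.27672661 357.16468157 170.00885521] [-0.28900997 -1.39823928 -0.64965491] 77.0412462754708
```

View pics/wr10.png

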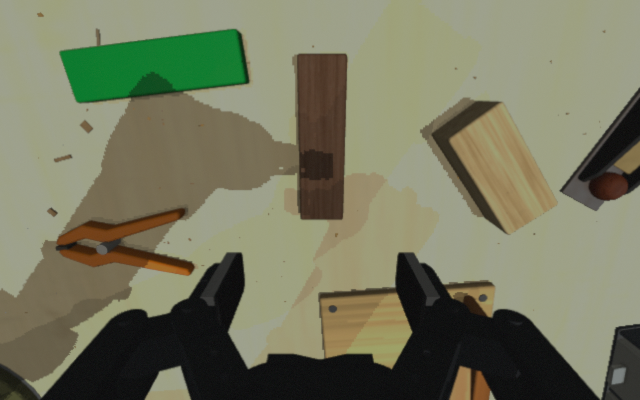

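The dark walnut strip is clear. Its top face corners are about (297,54), (347,54), (342,219) and (300,218), and both the green bar and the cream block stand well clear of it.

Run:
```python
from h import *
crop('wr10',270,40,370,240,4,'c_10')
```

```text
(no output)
```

View pics/c_10.png

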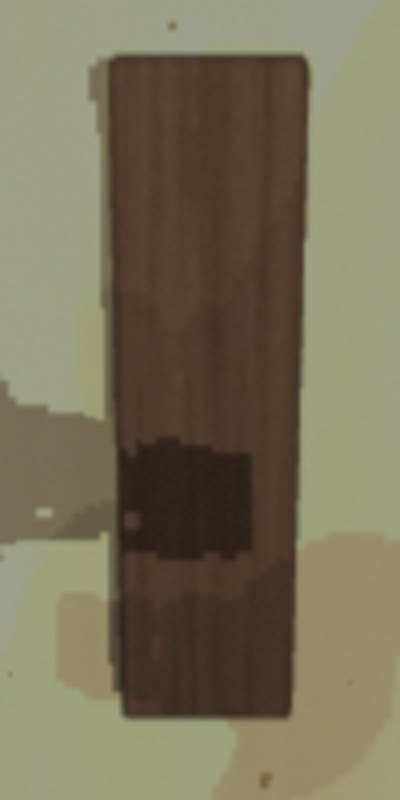

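Run:
```python
from h import *
s=load('wr10')
C=lambda a:(np.array(a,float)+.5)/4-.5+np.array([270,40])
p,e=fit(s,[[-22.5,80,20],[22.5,80,20],[22.5,-80,20],[-22.5,-80,20]],C([(112,55),(308,55),(292,718),(122,718)]),[503,393,.0])
print(p,np.degrees(p[2]),e.round(2).tolist())
R=np.array([[np.cos(p[2]),-np.sin(p[2])],[np.sin(p[2]),np.cos(p[2])]])
g=p[:2]+R@np.array([0,-35]);print(g);goto([*g,2],np.degrees(p[2]))
st=r.get_state();print(st['tool_rot'])
```

```text
[5.03872229e+02 3.97658752e+02 1.97049720e-02] 1.1290117312699717 [[-0.89, -0.49], [0.88, -0.29], [0.11, 0.54], [-0.09, 0.62]]
[504.56185837 362.66554668]
rot [-0.002 -0.    -0.01 ] shift [168.   -1.3  -5.4] rows>= 3.4 | t 10.6 F [-0.3 -1.4 -0.6] w 77.0
[[ 1.02654811e-02  9.99784217e-01  1.80593130e-02]
 [ 5.44667749e-04  1.80546713e-02 -9.99836853e-01]
 [-9.99947160e-01  1.02736427e-02 -3.59210332e-04]]
```

Request:
{"op": "apply_moves", "data": {
  "commands": [
    [0,0,-0.01,50,-1.3,-4,0.8],
    [0,0,-0.01,95,-1.3,-4,0.8],
    [0,0,-0.01,135,-1.3,-4,0.8],
    [0,0,-0.01,155,-1.3,-4,0.8],
    [0,0,-0.01,168,-1.3,-4,0.6],
    [0,0,-0.01,168,-1.3,-4,0.2],
    [0,0,-0.01,168,-1.3,-4,-0.3],
    [0,0,-0.01,168,-1.3,-4,-1],
    [0,0,-0.01,168,-1.3,-4,-1],
    [0,0,-0.01,168,-1.3,-4,-1]
  ],
  "squeeze": 50
}}

```text
time_s: 11.6
position: [505.0, 361.5, 2.8]
tool_rot: [[0.001, 1.0, 0.018], [0.001, 0.018, -1.0], [-1.0, 0.001, -0.001]]
contact_force: [-0.4, -0.0, -1.1]
gripper_width: 43.8
```

Run:
```python
from h import *
s=snap('wrist','wr11');st=r.get_state();print(st['position'],st['contact_force'],st['gripper_width'],st['tool_rot'],st['qpos'])
```

```text
[505.03701772 361.47206941   2.82800719] [-0.53265413 -0.7178417   3.60742336] 44.08398266380752 [[ 1.42461510e-03  9.99836140e-01  1.80461689e-02]
 [ 9.81860987e-04  1.80447799e-02 -9.99836698e-01]
 [-9.99998503e-01  1.44210129e-03 -9.55993233e-04]] [-0.35930133  0.79082501 -0.50759257  1.75232203  0.53900517  0.739142
 -1.12966805]
```

View pics/wr11.png

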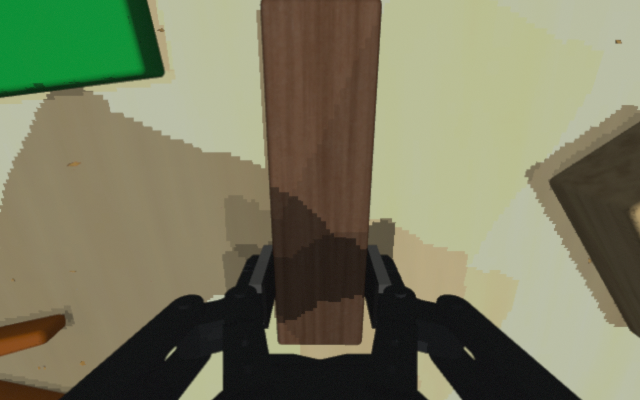

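Run:
```python
from h import *
s=load('wr11');st=r.get_state();p=np.array(st['position']);R=np.array(st['tool_rot'])
P=px2w(s,(320,344.5),20);print('tail rel tool',R.T@(P-p))
t=load('top0')
for uv in [(335,234),(369,218),(374,231),(342,248)]: print('birch',W2J(px2w(t,uv,16)).round())
Jd=np.degrees(JA)
goto([505,361.5,120],1)
goto(J2W(-148,0,60),Jd-90); goto(J2W(-148,0,16),Jd-90)
```

```text
tail rel tool [-17.21484393  -1.76622852  42.13238059]
birch [-275.   42.   16.]
birch [-274.  -68.   16.]
birch [-314.  -63.   16.]
birch [-320.   42.   16.]
rot [ 0.001 -0.001 -0.001] shift [-1.172e+02  1.000e-01 -1.000e-01] rows>= 2.3 | t 11.65 F [-0.5 -0.7  3.6] w 44.1
rot [ 1.495 -0.002 -0.   ] shift [-57.4  11.5 279.4] rows>= 10.0 | t 11.65 F [-0.5 -0.7  3.6] w 44.1
rot [ 1.495 -0.002 -0.   ] shift [-13.4  11.4 279.4] rows>= 10.0 | t 11.65 F [-0.5 -0.7  3.6] w 44.1
```

Request:
{"op": "apply_moves", "data": {
  "commands": [
    [0,0,0,-40,0,0,-1],
    [0,0,0,-85,0,0,-1],
    [0.14,0,0,-107,1,26,-1],
    [0.28,0,0,-107,2,52,-1],
    [0.42,0,0,-107,3,80,-1],
    [0.56,0,0,-107,4,106,-1],
    [0.7,0,0,-107,5,131,-1],
    [0.84,0,0,-107,6,157,-1],
    [0.98,0,0,-107,8,183,-1],
    [1.12,0,0,-107,9,209,-1],
    [1.26,0,0,-107,10,235,-1],
    [1.4,0,0,-107,11,262,-1]
  ]
}}

```text
time_s: 12.85
position: [520.5, 98.9, 109.9]
tool_rot: [[0.002, 0.183, -0.983], [0.001, -0.983, -0.183], [-1.0, -0.001, -0.002]]
contact_force: [-0.2, -1.0, -1.5]
gripper_width: 43.7
```

Run:
```python
from h import *
goto(J2W(-148,0,60),np.degrees(JA)-90);print(r.get_state()['qpos'])
```

```text
rot [ 0.089 -0.002  0.001] shift [49.9 16.6  2.2] rows>= 1.1 | t 12.85 F [-0.2 -1.  -1.5] w 43.7
[-0.08536744  0.49732252 -0.2179155   1.91510206  0.15201728  0.7427447
 -1.77686164]
```

Request:
{"op": "apply_moves", "data": {
  "commands": [
    [0.05,0,0,20,8,1,-1],
    [0.089,0,0,40,16.6,2.2,-1],
    [0.089,0,0,50,16.6,2.2,-1],
    [0.089,0,0,50,16.6,2.2,-1],
    [0.089,0,0,50,16.6,2.2,-1]
  ]
}}

```text
time_s: 13.35
position: [521.7, 83.3, 60.3]
tool_rot: [[0.002, 0.097, -0.995], [0.002, -0.995, -0.097], [-1.0, -0.002, -0.002]]
contact_force: [0.2, 0.1, -1.3]
gripper_width: 43.8
```

Run:
```python
from h import *
s=snap('wrist','wr12');s=snap('top','top12');crop('top12',230,80,430,230,4,'c_t12')
st=r.get_state();print(W2J(st['position']))
```

```text
[-147.33805255    0.87369845   60.72844578]
```

View pics/wr12.png

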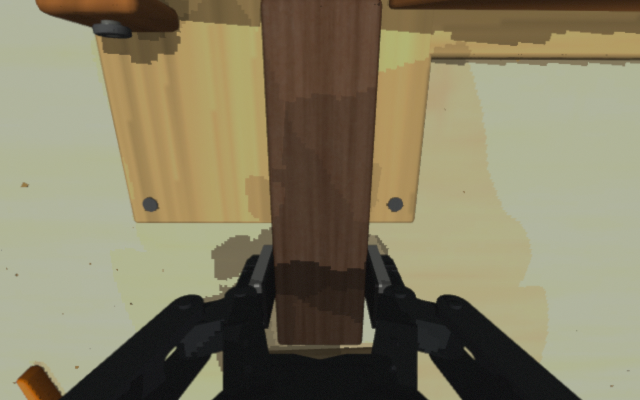

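View pics/c_t12.png

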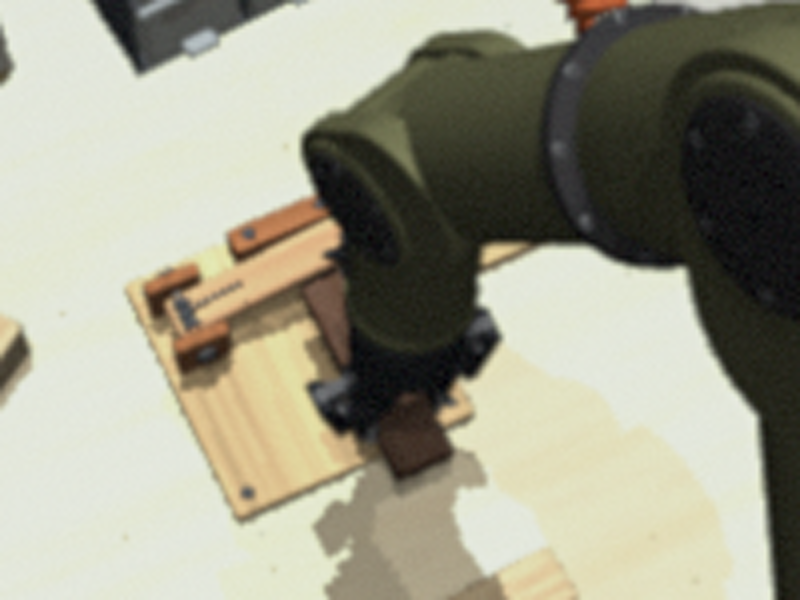

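Run:
```python
from h import *
s=load('wr12')
p,e=fit(s,[[-150,-65,12],[-150,130,12],[-45,-65,12]],[(414,221.5),(135.5,221.5),(430.5,57)],[668,95,.09])
print(p,np.degrees(p[2]),e.round(2).tolist())
# strip top edges at z = TCP-2.8+20
z=60.7+17.2
R=np.array([[np.cos(p[2]),-np.sin(p[2])],[np.sin(p[2]),np.cos(p[2])]])
for u in [(262.5,2),(380.5,2),(272,200),(370,200),(277,343),(361,343)]: print(u,(R.T@(px2w(s,u,z)[:2]-p[:2])).round(1))
```

```text
[6.67774547e+02 9.85427251e+01 1.01279857e-01] 5.802908366708442 [[0.57, 0.9], [-2.27, 1.48], [1.4, -1.14]]
(262.5, 2) [-34.2  20.7]
(380.5, 2) [-34.4 -22.2]
(272, 200) [-110.3   21.3]
(370, 200) [-110.4  -22.1]
(277, 343) [-190.3   23. ]
(361, 343) [-190.4  -21.3]
```

```bash
sed -i 's/JA=.0942/JA=.0958/' h.py
python3 - <<'E'
from h import *
goto(J2W(-148,0,15.8),np.degrees(JA)-90);
E
```

```text
rot [ 0.    -0.003  0.002] shift [44.9  1.2  0.8] rows>= 0.9 | t 13.45 F [ 0.2  0.  -1.2] w 44.0
```

Request:
{"op": "apply_moves", "data": {
  "commands": [
    [0,-0.003,0.002,20,1.2,0.8,-1],
    [0,-0.003,0.002,38,1.2,0.8,-1],
    [0,-0.003,0.002,44.3,1.2,0.8,-1],
    [0,-0.003,0.002,44.3,1.2,0.8,-1],
    [0,-0.003,0.002,44.3,1.2,-5,-1],
    [0,-0.003,0.002,44.3,1.2,-12,-1],
    [0,-0.003,0.002,44.3,1.2,-20,-1],
    [0,-0.003,0.002,44.3,1.2,-28,-1],
    [0,-0.003,0.002,44.3,1.2,-36,-1],
    [0,-0.003,0.002,44.3,1.2,-44,-1],
    [0,-0.003,0.002,44.3,1.2,-50,-1],
    [0,-0.003,0.002,44.3,1.2,-50,-1]
  ]
}}

```text
time_s: 14.65
position: [573.0, 87.0, 16.5]
tool_rot: [[0.001, 0.096, -0.995], [-0.0, -0.995, -0.096], [-1.0, 0.0, -0.001]]
contact_force: [-0.3, 0.3, -0.7]
gripper_width: 44.0
```

Run:
```python
from h import *
s=snap('wrist','wr13');s=snap('scene','sc13');crop('sc13',230,130,370,230,5,'c_s13')
st=r.get_state();print(W2J(st['position']),st['contact_force'],st['gripper_width']);goto(J2W(-82,0,15.8),np.degrees(JA)-90)
```

```text
[-9.74529504e+01 -2.39623729e-02  1.64214263e+01] [ 0.06516646 -0.33842288 -0.79316179] 43.99766579578469
rot [ 0.  0. -0.] shift [  0.6  -0.  -15.5] rows>= 0.3 | t 14.75 F [ 0.1 -0.3 -0.8] w 44.0
```

View pics/wr13.png

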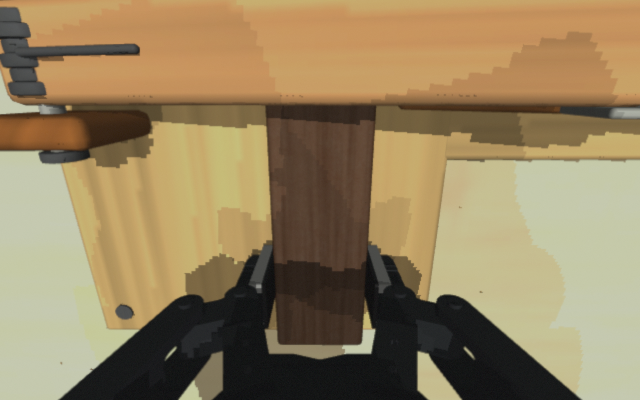

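View pics/c_s13.png

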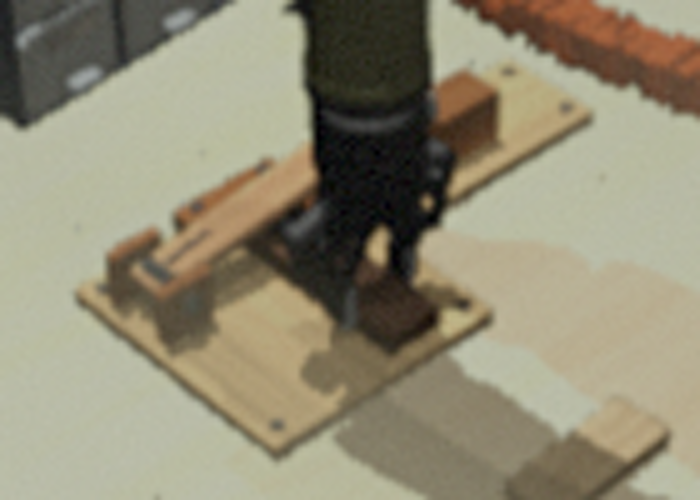

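Request:
{"op": "apply_moves", "data": {
  "commands": [
    [0,0,0,1,0,-3,-1],
    [0,0,0,1.6,0,-6,-1],
    [0,0,0,1.6,0,-8,-1],
    [0,0,0,1.6,0,-9.5,-1],
    [0,0,0,1.6,0,-11,-1],
    [0,0,0,1.6,0,-11,-1]
  ]
}}

```text
time_s: 15.35
position: [583.1, 87.9, 14.8]
tool_rot: [[0.0, 0.096, -0.995], [-0.0, -0.995, -0.096], [-1.0, 0.0, -0.0]]
contact_force: [0.3, -0.8, -1.4]
gripper_width: 43.8
```

Request:
{"op": "apply_moves", "data": {
  "commands": [
    [0,0,0,0.3,0,-1,-1],
    [0,0,0,0.3,0,-2,-1],
    [0,0,0,0.3,0,-3,-1],
    [0,0,0,0.3,0,-3,-1]
  ]
}}

```text
time_s: 15.75
position: [586.0, 88.2, 14.8]
tool_rot: [[0.0, 0.096, -0.995], [-0.0, -0.995, -0.096], [-1.0, 0.0, -0.0]]
contact_force: [-2.2, 0.2, 5.5]
gripper_width: 44.4
```

Request:
{"op": "apply_moves", "data": {
  "commands": [
    [0,0,0,-0.2,0,-1,-1],
    [0,0,0,-0.2,0,-2,-1],
    [0,0,0,-0.2,0,-2,-1]
  ]
}}

```text
time_s: 16.05
position: [587.6, 88.4, 14.8]
tool_rot: [[-0.001, 0.096, -0.995], [-0.001, -0.995, -0.096], [-1.0, 0.0, 0.001]]
contact_force: [-1.6, -0.4, 0.5]
gripper_width: 44.1
```

Request:
{"op": "apply_moves", "data": {
  "commands": [
    [0,0,0,0,0,-0.7,-1],
    [0,0,0,0,0,-1.4,-1],
    [0,0,0,0,0,-1.4,-1]
  ]
}}

```text
time_s: 16.35
position: [587.7, 88.3, 14.8]
tool_rot: [[-0.003, 0.096, -0.995], [-0.001, -0.995, -0.096], [-1.0, 0.001, 0.003]]
contact_force: [-6.6, -0.6, 6.5]
gripper_width: 43.8
```

Request:
{"op": "apply_moves", "data": {
  "commands": [
    [0,0,0,-0.3,0,-1,-1],
    [0,0,0,-0.3,0,-1.7,-1],
    [0,0,0,-0.3,0,-1.7,-1]
  ]
}}

```text
time_s: 16.65
position: [587.6, 88.3, 14.8]
tool_rot: [[-0.007, 0.097, -0.995], [-0.002, -0.995, -0.097], [-1.0, 0.001, 0.007]]
contact_force: [-8.1, -0.8, 4.5]
gripper_width: 43.6
```

Request:
{"op": "apply_moves", "data": {
  "commands": [
    [0,0,0,-0.4,0,-1.9,-1],
    [0,0,0,-0.4,0,-1.9,-1],
    [0,0,0,-0.4,0,-1.9,-1],
    [0,0,0,-0.4,0,-1.9,-1]
  ]
}}

```text
time_s: 17.05
position: [587.6, 88.3, 14.8]
tool_rot: [[-0.01, 0.097, -0.995], [-0.003, -0.995, -0.097], [-1.0, 0.002, 0.011]]
contact_force: [-7.4, -0.4, 4.7]
gripper_width: 44.0
```

Request:
{"op": "apply_moves", "data": {
  "commands": [
    [0,0,0,-0.4,0,-2.3,-1],
    [0,0,0,-0.4,0,-2.5,-1],
    [0,0,0,-0.4,0,-2.5,-1],
    [0,0,0,-0.4,0,-2.5,-1],
    [0,0,0,-0.4,0,-2.5,-1],
    [0,0,0,-0.4,0,-2.5,-1]
  ]
}}

```text
time_s: 17.65
position: [587.6, 88.2, 14.8]
tool_rot: [[-0.015, 0.097, -0.995], [-0.003, -0.995, -0.097], [-1.0, 0.002, 0.015]]
contact_force: [-9.6, -0.3, 5.7]
gripper_width: 43.9
```

Run:
```python
from h import *
s=snap('wrist','wr14');st=r.get_state();print(W2J(st['position']),st['contact_force'],st['gripper_width'],st['torque'])
P=px2w(s,(319,342),32);print(W2J(P))
```

```text
[-81.59872421  -0.13204397  14.82342595] [-8.78231912 -0.66284797  5.66848024] 43.80617876213236 [-4.99855271e-04  1.60687824e+00  1.84251956e-02]
[-125.21438946    0.87587133   32.        ]
```

View pics/wr14.png

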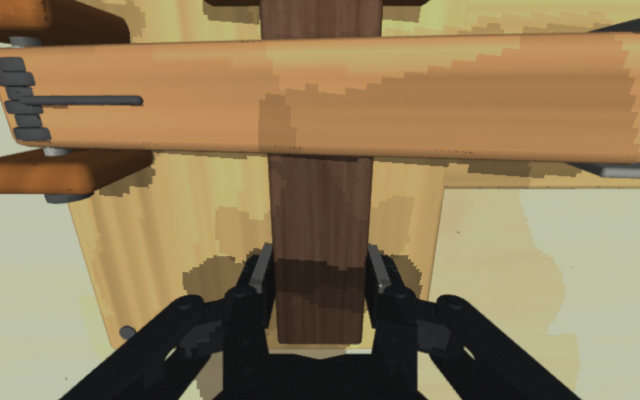

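Request:
{"op": "apply_moves", "data": {
  "commands": [
    [0,0,0,-0.2,0,-1,-0.05],
    [0,0,0,-0.2,0,-0.5,0.2],
    [0,0,0,-0.2,0,-0.5,0.45],
    [0,0,0,-0.2,0,-0.5,0.45],
    [0,0,0,-10,0,0,0.45],
    [0,0,0,-35,0,5,0.45],
    [0,0,0,-75,0,15,0.45],
    [0,0,0,-115,0,25,0.45],
    [0,0,0,-150,0,35,0.45],
    [0,0,0,-150,0,40,0.45]
  ]
}}

```text
time_s: 18.7
position: [552.2, 85.6, 171.1]
tool_rot: [[-0.006, 0.097, -0.995], [-0.002, -0.995, -0.097], [-1.0, 0.001, 0.006]]
contact_force: [0.1, 0.3, -0.1]
gripper_width: 61.7
```

Run:
```python
from h import *
s=snap('wrist','wr15');st=r.get_state();print(W2J(st['position']),st['contact_force'],st['qpos'])
crop('wr15',150,0,460,260,2.5,'c_15')
```

```text
[-118.81360858    0.30221397  168.63750329] [-1.60530647 -0.35322019 -0.47010147] [-0.05947646  0.46658959 -0.20698709  1.76400032  0.11562274  0.93295583
 -1.78843219]
```

View pics/c_15.png

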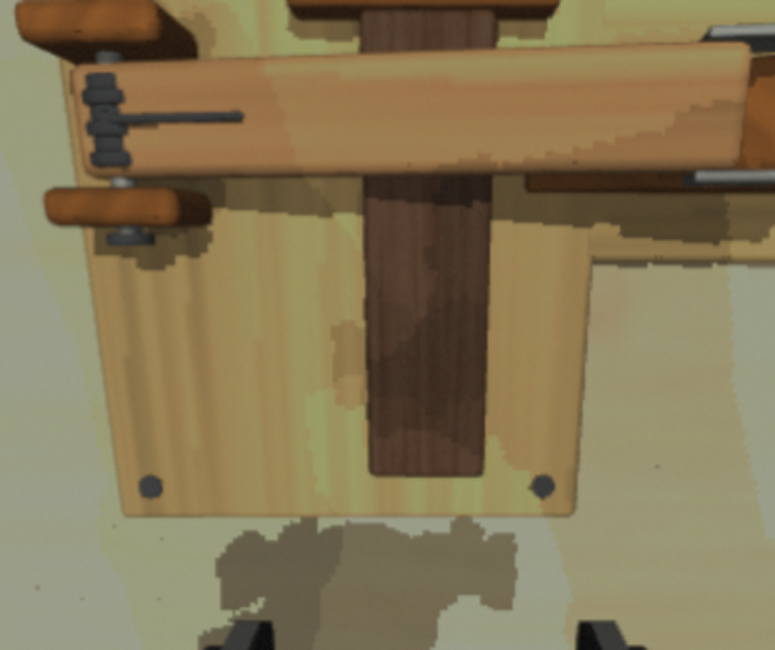

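Run:
```python
from h import *
s=load('wr15');C=lambda u:(np.array(u,float)+.5)/2.5-.5+np.array([150,0])
a=lambda u,z:W2J(px2w(s,C(u),z)).round(1)
print('tail',a((368,476),32),a((484,475),32),'board',a((125,516),12),a((575,515),12),'front edges',a((361,10),32),a((497,10),32),a((364,178),32),a((491,178),32))
print('inner corner',a((592,262),12), 'wedge nose', a((527,180),30))
# wedge grasp hover
goto(J2W(-1,-166,150),np.degrees(JA)); goto(J2W(-1,-185,170),np.degrees(JA))
```

```text
tail [-126.3   23.6   32. ] [-125.8  -21.9   32. ] board [-150.9  129.7   12. ] [-150.1  -63.    12. ] front edges [32.6 22.3 32. ] [ 32.7 -21.8  32. ] [-18.   22.6  32. ] [-17.9 -21.4  32. ]
inner corner [-46.4 -62.6  12. ] wedge nose [-18.4 -34.1  30. ]
rot [-1.569  0.009  0.006] shift [  17.8  166.4 -117.8] rows>= 10.5 | t 18.75 F [-1.6 -0.4 -0.5] w 61.9
rot [-1.569  0.009  0.006] shift [  -2.2  185.5 -117.5] rows>= 10.5 | t 18.75 F [-1.6 -0.4 -0.5] w 61.9
```

Run:
```python
from h import *
goto([683.7,-69.6,165],5.4)
```

```text
rot [-1.568  0.009  0.006] shift [   2.8  166.9 -117.6] rows>= 10.5 | t 18.75 F [-1.6 -0.4 -0.5] w 61.9
```

Request:
{"op": "apply_moves", "data": {
  "commands": [
    [-0.13,0,0,0,14,-10,0.4],
    [-0.26,0,0,0,28,-20,0.4],
    [-0.4,0,0,0,42,-30,0.4],
    [-0.54,0,0,0,56,-40,0.4],
    [-0.68,0,0,0,70,-50,0.4],
    [-0.82,0,0,0,84,-60,0.4],
    [-0.96,0,0,0,98,-70,0.4],
    [-1.1,0,0,0,113,-80,0.4],
    [-1.24,0,0,0,128,-90,0.4],
    [-1.38,0,0,2,143,-100,0.4],
    [-1.5,0,0,2,158,-110,0.4],
    [-1.568,0.009,0.006,2.8,166.9,-117.6,0.4]
  ]
}}

```text
time_s: 19.95
position: [684.1, -71.4, 163.3]
tool_rot: [[-0.002, 0.995, 0.097], [0.0, 0.097, -0.995], [-1.0, -0.002, -0.0]]
contact_force: [0.3, 0.3, 0.5]
gripper_width: 59.8
```

Request:
{"op": "apply_moves", "data": {
  "commands": [
    [0,0,0,0,0,0,0.4],
    [0,0,0,0,0,0,0.4]
  ]
}}

```text
time_s: 20.15
position: [683.4, -71.6, 161.9]
tool_rot: [[-0.004, 0.995, 0.095], [0.001, 0.095, -0.995], [-1.0, -0.004, -0.001]]
contact_force: [0.4, -0.2, -0.1]
gripper_width: 59.5
```

Run:
```python
from h import *
s=snap('wrist','wr16');goto([683.7,-69.6,165],5.4);goto([683.7,-69.6,26],5.4)
```

```text
rot [ 0.002 -0.001  0.004] shift [-2.6  0.4 -1.2] rows>= 0.1 | t 20.2 F [ 0.1 -0.4 -0.3] w 59.6
rot [ 0.002 -0.001  0.004] shift [136.4   0.9  -1. ] rows>= 2.7 | t 20.2 F [ 0.1 -0.4 -0.3] w 59.6
```

View pics/wr16.png

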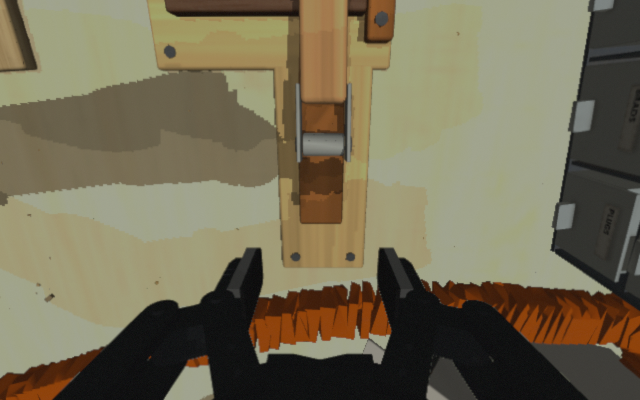

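Request:
{"op": "apply_moves", "data": {
  "commands": [
    [0,0,0.004,40,0.9,-1,0.4],
    [0,0,0.004,80,0.9,-1,0.4],
    [0,0,0.004,110,0.9,-1,0.4],
    [0,0,0.004,128,0.9,-1,0.4],
    [0,0,0.004,136,0.9,-1,0.4],
    [0,0,0.004,136,0.9,-1,0.1],
    [0,0,0.004,136,0.9,-1,-0.3],
    [0,0,0.004,136,0.9,-1,-1],
    [0,0,0.004,136,0.9,-1,-1],
    [0,0,0.004,136,0.9,-1,-1]
  ],
  "squeeze": 70
}}

```text
time_s: 21.2
position: [684.1, -69.0, 27.5]
tool_rot: [[0.001, 0.995, 0.096], [0.002, 0.096, -0.995], [-1.0, 0.002, -0.002]]
contact_force: [-1.5, 2.6, 4.7]
gripper_width: 36.9
```

Run:
```python
from h import *
st=r.get_state();print(W2J(st['position']),st['position'],st['contact_force'],st['gripper_width'],st['torque'])
```

```text
[  -0.59602311 -165.92614593   27.51459973] [684.07813157 -69.02233457  27.51459973] [-1.54525023  2.57220706  4.68934846] 36.93933204052418 [0.32848958 0.52621061 0.00690628]
```

Request:
{"op": "apply_moves", "data": {
  "commands": [
    [0,0,0,0,0,2,-1],
    [0,0,0,0,0,4,-1],
    [0,0,0,0,0,6,-1],
    [0,0,0,0,0,8,-1],
    [0,0,0,0,0,10,-1],
    [0,0,0,0,0,12,-1],
    [0,0,0,0,0,14,-1],
    [0,0,0,0,0,16,-1],
    [0,0,0,0,0,18,-1],
    [0,0,0,0,0,20,-1],
    [0,0,0,0,0,22,-1],
    [0,0,0,0,0,24,-1]
  ]
}}

```text
time_s: 22.4
position: [686.5, -93.7, 27.5]
tool_rot: [[0.002, 0.995, 0.095], [0.001, 0.095, -0.995], [-1.0, 0.002, -0.001]]
contact_force: [-0.3, 1.3, -0.6]
gripper_width: 37.2
```

Run:
```python
from h import *
st=r.get_state();print(W2J(st['position']),st['contact_force'],st['gripper_width'],st['torque'])
s=snap('top','top17');crop('top17',250,80,430,215,4.4,'c_t17')
```

```text
[  -0.56955412 -190.73796748   27.52574583] [-0.31955303  1.28839764 -0.63175038] 37.19269737473674 [ 0.20923896  0.10333837 -0.0454061 ]
```

View pics/c_t17.png

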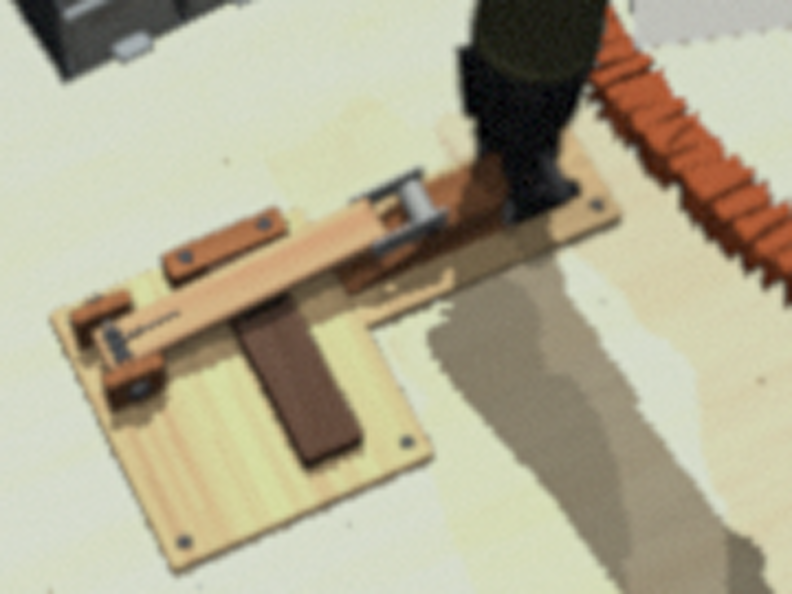

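Request:
{"op": "apply_moves", "data": {
  "commands": [
    [0,0,0,0,0,2,-1],
    [0,0,0,0,0,4,-1],
    [0,0,0,0,0,6,-1],
    [0,0,0,0,0,8,-1],
    [0,0,0,0,0,10,-1],
    [0,0,0,0,0,12,-1],
    [0,0,0,0,0,14,-1],
    [0,0,0,0,0,16,-1],
    [0,0,0,0,0,18,-1],
    [0,0,0,0,0,20,-1],
    [0,0,0,0,0,22,-1],
    [0,0,0,0,0,24,-1]
  ]
}}

```text
time_s: 23.65
position: [688.8, -118.1, 27.5]
tool_rot: [[0.002, 0.995, 0.095], [0.001, 0.095, -0.995], [-1.0, 0.002, -0.001]]
contact_force: [-0.0, 1.4, -0.6]
gripper_width: 36.9
```

Run:
```python
from h import *
st=r.get_state();print(W2J(st['position']),st['contact_force'],st['gripper_width'],st['torque'])
s=snap('top','top18');crop('top18',250,80,430,215,4.4,'c_t18')
for a in [(-128,12.5,0),(-131,16,-6),(-143,15,-10),(-147,60,-10)]: wedge_nose(*a,x=-.6,h=15.5)
```

```text
[  -0.55879957 -215.25034622   27.52551884] [-0.01575091  1.39323963 -0.58734006] 36.867472747347264 [ 0.17712427  0.07930148 -0.00902826]
rot [-0.001 -0.    -0.002] shift [-0.5  0.  42.2] tail [  -0.6 -288.    12.5] TCP [  -0.6 -258.    28. ]
rot [-0.001 -0.105 -0.002] shift [-17.5   0.1  42.9] tail [  -0.6 -290.1   32.7] TCP [  -0.6 -258.7   45. ]
rot [-0.001 -0.175 -0.002] shift [-25.3   0.1  52.6] tail [  -0.6 -300.6   42.8] TCP [  -0.6 -268.3   52.8]
rot [-0.001 -0.175 -0.002] shift [-70.3   0.2  56.5] tail [  -0.6 -304.6   87.8] TCP [  -0.6 -272.3   97.8]
```

View pics/c_t18.png

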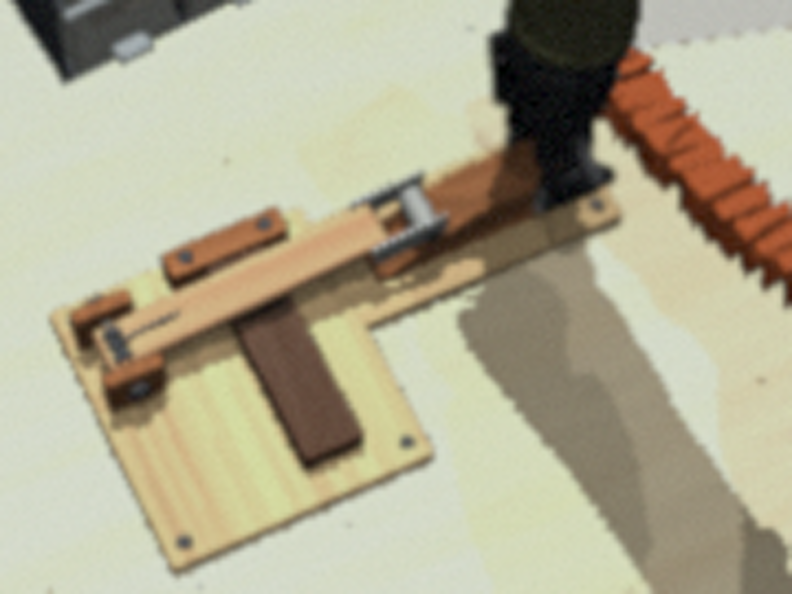

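Request:
{"op": "apply_moves", "data": {
  "commands": [
    [0,0,0,0,0,3,-1],
    [0,0,0,0,0,7,-1],
    [0,0,0,0,0,12,-1],
    [0,0,0,0,0,18,-1],
    [0,0,0,-0.3,0,25,-1],
    [0,0,0,-0.5,0,32,-1],
    [0,0,0,-0.5,0,38,-1],
    [0,0,0,-0.5,0,42,-1],
    [0,-0.05,0,-9,0,42.5,-1],
    [0,-0.105,0,-17.5,0,43,-1],
    [0,-0.14,0,-22,0,47,-1],
    [0,-0.175,0,-25.5,0,52.6,-1]
  ]
}}

```text
time_s: 24.9
position: [694.1, -170.7, 53.5]
tool_rot: [[0.019, 0.995, 0.094], [-0.174, 0.096, -0.98], [-0.985, 0.002, 0.175]]
contact_force: [0.5, -0.9, -1.7]
gripper_width: 36.5
```

Run:
```python
from h import *
st=r.get_state();print(W2J(st['position']),st['contact_force'],st['gripper_width'])
s=snap('top','top19');crop('top19',250,80,430,215,4.4,'c_t19')
for a in [(-143,15,-10),(-147,60,-10),(-147,120,0)]: wedge_nose(*a,x=-.6,h=15.5)
```

```text
[  -0.38255538 -268.09255747   53.49525435] [ 0.45177982 -0.85101417 -1.65648952] 36.45692703593074
rot [ 0.     0.004 -0.002] shift [ 0.9 -0.3 -0.2] tail [  -0.6 -300.6   42.8] TCP [  -0.6 -268.3   52.8]
rot [ 0.     0.004 -0.002] shift [-42.7  -0.2  11.8] tail [  -0.6 -304.6   87.8] TCP [  -0.6 -272.3   97.8]
rot [ 0.     0.178 -0.002] shift [-78.9  -0.1  23. ] tail [  -0.6 -307.   120. ] TCP [  -0.6 -277.   135.5]
```

View pics/c_t19.png

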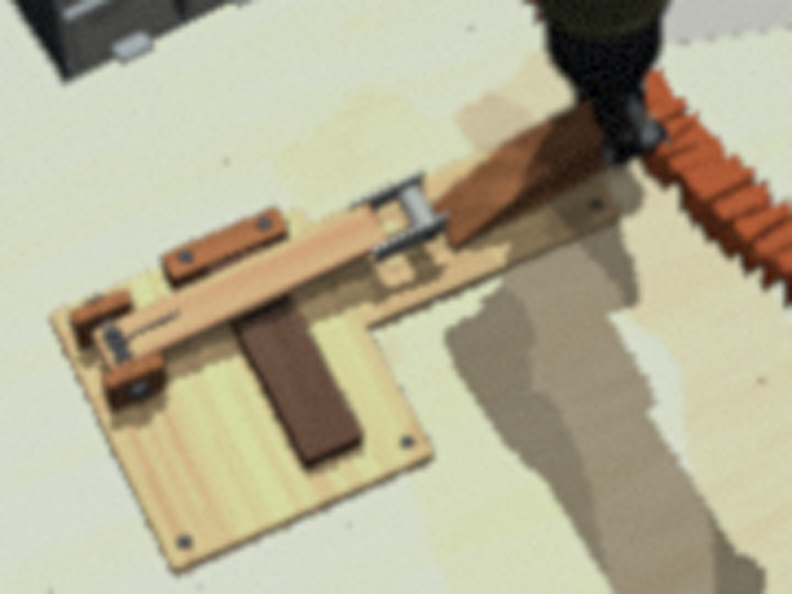

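Request:
{"op": "apply_moves", "data": {
  "commands": [
    [0,0,0,-4,0,6,-1],
    [0,0,0,-14,0,10,-1],
    [0,0,0,-42,0,16,-1],
    [0,0.09,0,-70,0,23,-1],
    [0,0.178,0,-90,0,27,-1],
    [0,0.178,0,-90,0,27,-1]
  ]
}}

```text
time_s: 25.55
position: [696.4, -188.1, 151.0]
tool_rot: [[0.008, 0.996, 0.088], [-0.001, 0.088, -0.996], [-1.0, 0.008, 0.002]]
contact_force: [0.1, -2.0, -1.7]
gripper_width: 37.0
```

Run:
```python
from h import *
st=r.get_state();print(W2J(st['position']),st['contact_force'],st['gripper_width'])
goto([443.6,-239,130],-21)
s=snap('top','top20');crop('top20',250,80,430,215,4.4,'c_t20')
```

```text
[ 2.40751188e-01 -2.85590408e+02  1.51030499e+02] [ 0.06131103 -2.04675758 -1.72646858] 36.956663425129165
rot [ 0.454  0.    -0.008] shift [  19.  -256.4   28.5] rows>= 5.2 | t 25.55 F [ 0.1 -2.  -1.7] w 37.0
```

View pics/c_t20.png

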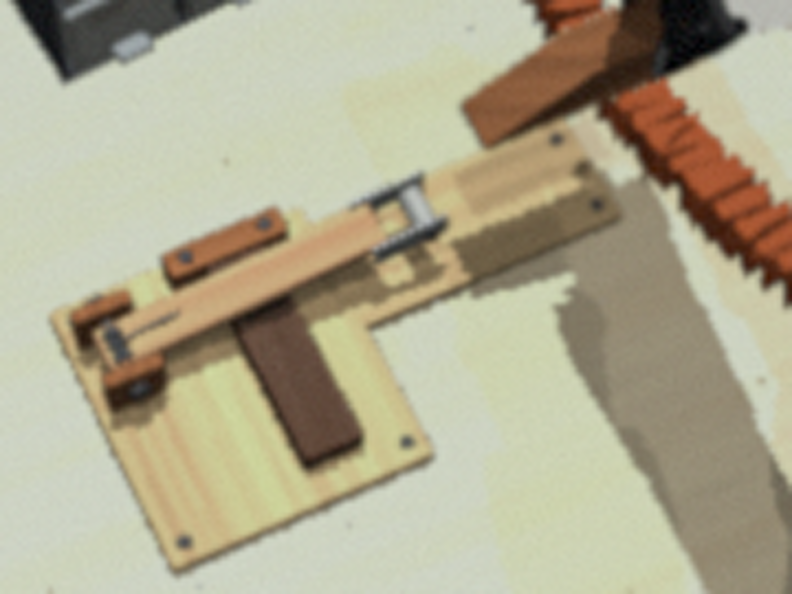

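Run:
```python
from h import *
goto([445,-232,130],-21)
```

```text
rot [ 0.457  0.001 -0.006] shift [  17.5 -253.6   23.4] rows>= 5.1 | t 25.6 F [ 0.2 -0.2 -1.8] w 37.1
```

Request:
{"op": "apply_moves", "data": {
  "commands": [
    [0.07,0,0,3,-40,3,-1],
    [0.14,0,0,6,-80,6,-1],
    [0.21,0,0,10,-120,10,-1],
    [0.28,0,0,13,-160,13,-1],
    [0.36,0,0,16,-200,16,-1],
    [0.42,0,0,19,-235,19,-1],
    [0.454,0,-0.008,19,-255,21,-1],
    [0.454,0,-0.008,19,-255,21,-1],
    [0.454,0,-0.008,19,-255,21,-1]
  ]
}}

```text
time_s: 26.5
position: [443.2, -229.3, 128.2]
tool_rot: [[-0.003, 0.935, -0.355], [-0.001, -0.355, -0.935], [-1.0, -0.002, 0.002]]
contact_force: [0.2, 0.0, -1.1]
gripper_width: 37.1
```

Run:
```python
from h import *
goto([445,-232,15.8],-21)
s=snap('wrist','wr21')
```

```text
rot [0.004 0.002 0.002] shift [112.4   2.9   1.7] rows>= 2.2 | t 26.5 F [ 0.2  0.  -1.1] w 37.1
```

View pics/wr21.png

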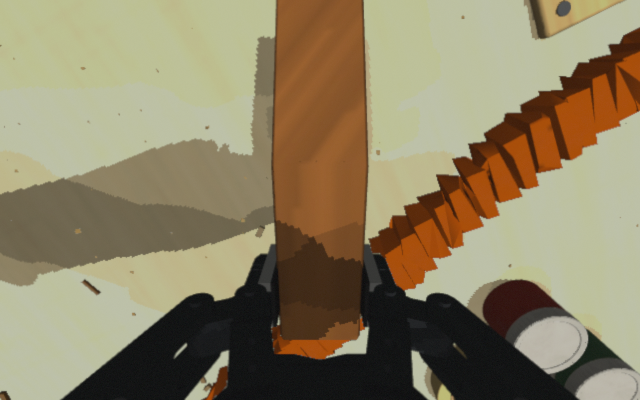

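Request:
{"op": "apply_moves", "data": {
  "commands": [
    [0,0.002,0.002,40,0,0,-1],
    [0,0.002,0.002,75,0,0,-1],
    [0,0.002,0.002,98,0,0,-1],
    [0,0.002,0.002,108,0,0,-1],
    [0,0.002,0.002,111.5,0,0,-1],
    [0,0.002,0.002,112.5,0,0,-1],
    [0,0.002,0.002,112.5,0,0,-1],
    [0,0.002,0.002,112.5,0,0,-1]
  ]
}}

```text
time_s: 27.35
position: [444.5, -229.5, 16.7]
tool_rot: [[0.002, 0.935, -0.354], [-0.001, -0.354, -0.935], [-1.0, 0.002, -0.0]]
contact_force: [-0.3, 1.0, -1.5]
gripper_width: 37.1
```

Still about 1 mm up, so I'll lower to contact and release.

Request:
{"op": "apply_moves", "data": {
  "commands": [
    [0,0,0,1,0,0,-1],
    [0,0,0,1.5,0,0,-1],
    [0,0,0,1.5,0,0,-1],
    [0,0,0,1.5,0,0,-0.1],
    [0,0,0,1.5,0,0,0.1],
    [0,0,0,1.5,0,0,0.3],
    [0,0,0,1.5,0,0,0.3],
    [0,0,0,-10,0,0,0.3],
    [0,0,0,-40,0,0,0.3],
    [0,0,0,-85,0,0,0.3],
    [0,0,0,-130,0,0,0.3],
    [0,0,0,-160,0,0,0.3]
  ]
}}

```text
time_s: 28.55
position: [444.8, -229.2, 180.5]
tool_rot: [[0.005, 0.935, -0.354], [-0.002, -0.354, -0.935], [-1.0, 0.005, -0.0]]
contact_force: [0.7, -0.4, 0.2]
gripper_width: 55.6
```

Run:
```python
from h import *
snap('wrist','wr22');snap('top','top22');s=snap('scene','sc22');crop('top22',190,80,470,260,2.8,'c_t22');crop('sc22',190,110,440,260,3.2,'c_s22')
# to view of jig: hover
goto(J2W(-148,0,215),np.degrees(JA)-90)
```

```text
rot [ 1.113 -0.003 -0.007] shift [ -36.1  -38.9 -318.6] rows>= 7.4 | t 28.7 F [-0.3 -0.6 -0.1] w 55.2
```

View pics/wr22.png

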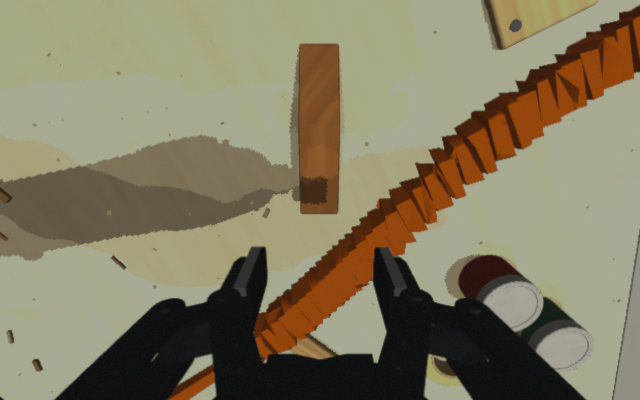

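View pics/c_t22.png

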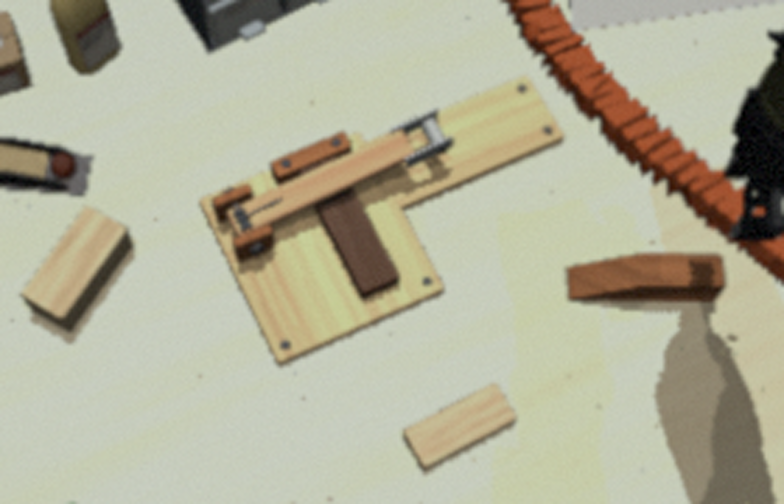

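View pics/c_s22.png

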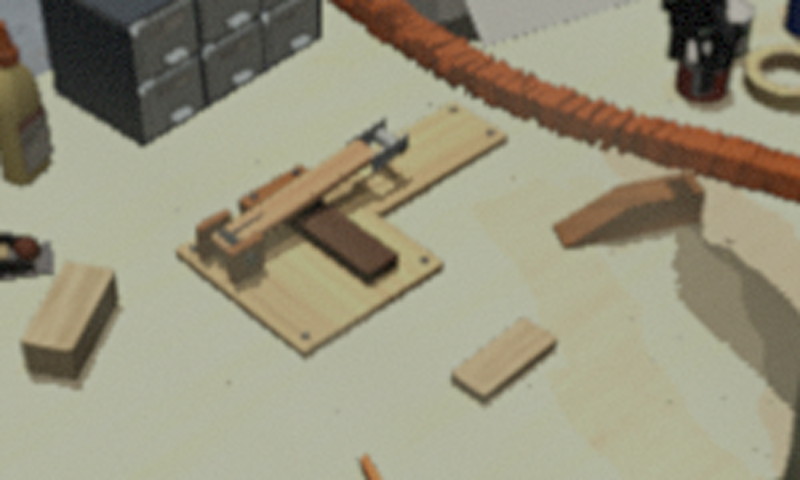

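The wedge lies upright off the jig and clear of the hose. One more close look at the strip and stop before handing in.

Request:
{"op": "apply_moves", "data": {
  "commands": [
    [0.13,0,0,-36,-5,-38,0.3],
    [0.26,0,0,-36,-10,-76,0.3],
    [0.4,0,0,-36,-14,-114,0.3],
    [0.53,0,0,-36,-19,-152,0.3],
    [0.66,0,0,-36,-24,-190,0.3],
    [0.8,0,0,-36,-28,-228,0.3],
    [0.93,0,0,-36,-33,-266,0.3],
    [1.06,0,0,-36,-37,-300,0.3],
    [1.113,0,-0.007,-36,-39,-318,0.3],
    [1.113,0,-0.007,-36,-39,-318,0.3],
    [1.113,0,-0.007,-36,-39,-318,0.3]
  ]
}}

```text
time_s: 29.8
position: [520.4, 81.1, 213.8]
tool_rot: [[0.0, 0.097, -0.995], [0.001, -0.995, -0.097], [-1.0, -0.001, -0.0]]
contact_force: [-0.7, -0.3, -0.0]
gripper_width: 55.6
```

Run:
```python
from h import *
snap('wrist','wr23');crop('wr23',150,0,460,260,2.5,'c_23');st=r.get_state();print(W2J(st['position']),st['joint_velocities'].round(3) if hasattr(st['joint_velocities'],'round') else st['joint_velocities'])
```

```text
[-149.18918622   -1.6571407   214.00776175] [ 0.019 -0.009  0.003 -0.001 -0.001 -0.002 -0.005]
```

View pics/c_23.png

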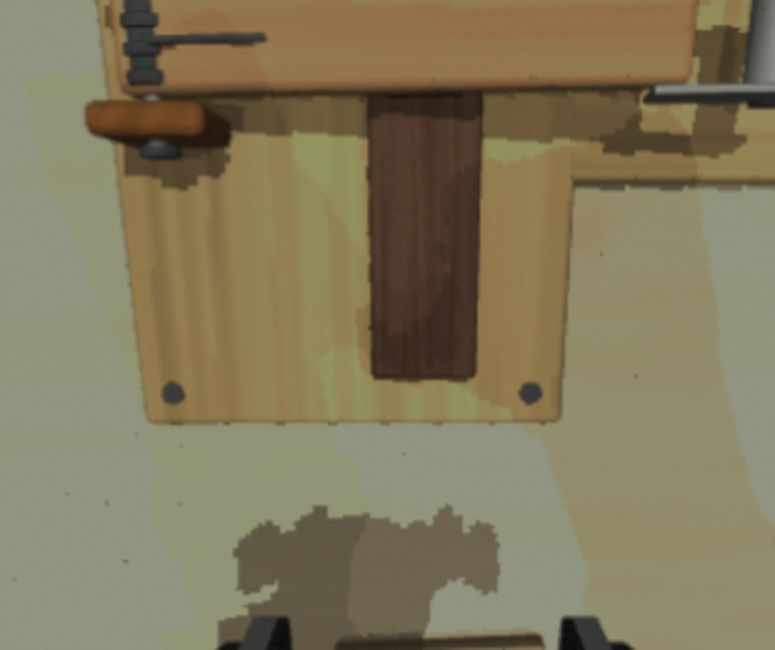

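Run:
```python
from h import *
s=load('wr23');C=lambda u:(np.array(u,float)+.5)/2.5-.5+np.array([150,0])
a=lambda u,z:W2J(px2w(s,C(u),z)).round(1)
print('tail',a((371,378),32),a((476,378),32),'sides',a((368,97),32),a((482,97),32),'board',a((148,421),12),a((560,420),12))
```

```text
tail [-126.6   23.7   32. ] [-126.5  -21.7   32. ] sides [-17.3  22.7  32. ] [-17.2 -21.4  32. ] board [-150.7  130.1   12. ] [-149.7  -62.8   12. ]
```

Run:
```python
from h import *
def sh(f,g,x0,y0,x1,y1):
    A=cv2.imread(f'pics/{f}.png',0)[y0:y1,x0:x1].astype(np.float32);B=cv2.imread(f'pics/{g}.png',0)[y0:y1,x0:x1].astype(np.float32)
    W=np.eye(2,3,dtype=np.float32);c,W=cv2.findTransformECC(A,B,W,cv2.MOTION_TRANSLATION,(3,100,1e-6));return W[:,2].round(3),round(c,4)
for f in ['top17','top18','top19','top20']: print(f,'strip',sh(f,'top22',300,155,340,190),'board',sh(f,'top22',280,190,312,212))
# subpixel tail in wrist
for f,ux in [('wr15',319),('wr23',319)]:
    s=load(f);g=cv2.cvtColor(s['img'],cv2.COLOR_RGB2GRAY).astype(float)
    c=g[130:215,309:330].mean(1);d=np.gradient(c);print(f,[(130+i,round(d[i],1)) for i in np.argsort(-abs(d))[:6]])
```

```text
top17 strip (array([0.   , 0.013], dtype=float32), 0.9999) board (array([-0.002,  0.008], dtype=float32), 0.9997)
top18 strip (array([-0.004, -0.004], dtype=float32), 1.0) board (array([ 0.004, -0.002], dtype=float32), 0.9997)
top19 strip (array([0.008, 0.007], dtype=float32), 0.9999) board (array([ 0.015, -0.008], dtype=float32), 0.9997)
top20 strip (array([0.007, 0.007], dtype=float32), 1.0) board (array([0.022, 0.004], dtype=float32), 0.9997)
wr15 [(np.int64(190), np.float64(34.5)), (np.int64(191), np.float64(32.9)), (np.int64(213), np.float64(-16.4)), (np.int64(214), np.float64(-14.6)), (np.int64(212), np.float64(-12.8)), (np.int64(207), np.float64(10.6))]
wr23 [(np.int64(152), np.float64(31.6)), (np.int64(151), np.float64(27.5)), (np.int64(153), np.float64(15.8)), (np.int64(169), np.float64(12.1)), (np.int64(167), np.float64(-7.6)), (np.int64(208), np.float64(-7.4))]
```

Run:
```python
from h import *
crop('wr15',250,0,390,30,5.5,'c_z')
s=load('wr15')
for x in (35,34,33,32): print(x,w2px(s,J2W(x,0,32))[0].round(1),'stop top edge',w2px(s,J2W(35,0,34))[0].round(1))
```

```text
35 [3.217e+02 3.000e-01] stop top edge [321.7  -0.4]
34 [321.7   1.8] stop top edge [321.7  -0.4]
33 [321.7   3.2] stop top edge [321.7  -0.4]
32 [321.6   4.6] stop top edge [321.7  -0.4]
```

View pics/c_z.png

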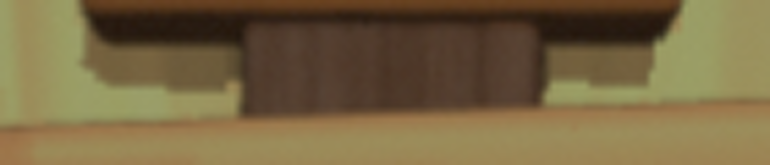

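Run:
```python
from bench import r
print(r.hand_in())
```

```text
the job is handed in; nothing more can be done
None
```

The walnut strip is clamped in the jig, and I handed the job in at about 30 s of the 72 s. `hand_in` gave no verdict.

**What I did**
- **Wedge in:** I drove it nose first under the roller until the roller stood about 15 mm inside the flat top, then let go. The hose lies close behind the jig's tongue, so I brought the wedge in and out with its nose tilted down about 10° to clear it.
- **Strip in:** I slid it under the raised arm and pressed it on the stop. The wrist force read 7–10 N for just over a second. Board friction may have taken a little of that, so the force on the stop itself could be somewhat lower.
- **Wedge out:** I drew it back at about 20 mm/s while the arm came down, so the arm eased onto the strip, and laid it upright on the saw table. It is about 10 mm from where it started, clear of the jig and the hose.

**Last checks**
- **Strip position:** It is centred within about 1 mm of the pad and square to within about 0.5°. It did not shift measurably in the top camera while the arm came down.
- **Contact with the stop:** The end looks seated in the enlarged picture. The two wrist measurements of the tail disagreed by about 0.5–0.8 mm, which is pixel noise, so I can only say any gap is under about 1 mm.
- **Camera agreement:** The wrist and top cameras differed by 2–3 mm on where the jig is, so I relied on contact force for the final fit.
- **Other objects:** The birch scrap and cream block looked undisturbed in the final pictures. The orange clamp was barely in them, so I did not check it, but the arm never went near it.

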